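# Put the condiment stand in order

### The arm

A 6-joint arm with a two-finger parallel gripper is mounted at the origin on a cart in front of the work surface, level with it; the furniture and walls round the work are solid. World frame = base frame: x ahead of the robot, y to its left, z up, the work surface at z = 0. Lengths are in m, angles in rad, forces in N, time in s.
With the tool pointing down it reaches from about 0.35 to 0.775 m from the base axis. Payload 5.5 kg.
Tool frame: the origin (TCP) lies between the finger pads; the fingertips stand 19 mm ahead of it and the grasp point (between the pads) is the TCP; z points along the fingers, y is the line along which they close (so a half turn about z gives the same grasp; the last joint's range is limited). The gripper opens to 85 mm and grips with 20 to 120 N. Pads are 22 mm wide; open, the fingers measure 114 mm over their backs; the gripper's body (76 mm by 85 mm) begins 54 mm behind the grasp point. The pads swing forward as they close: fully open they stand 13 mm farther back than shut.
Start: joints at [-1.258, 0.313, 0.046, 1.304, 0, 1.431], TCP at [0.252, -0.517, 0.25] pointing down, gripper open.
Joint ranges: [-2.76, 2.76], [-0.86, 1.69], [-1.03, 1.26], [-2.2, 2.34], [-1.47, 1.5], [-3.14, 3.14]. Speed limits (rad/s): [2.57, 2.57, 3.14, 3.14, 3.14, 3.14].

### API

Orientations are given as a unit quaternion [w, x, y, z].
In Python, from workcell import env gives the robot as it stands.
- The arm moves only by the tool carry_out, never from a script. Its argument "increments" is a list that holds one entry, the list of rows, each a list of 6 numbers: the shift along the tool's x, y, z each as a share of 50 cm, from -1 to 1, then the turn, a rotation vector about the tool's x, y, z each as a share of 2 pi rad, from -1 to 1. In form: [[[x, y, z, ax, ay, az], ...]]. A call has 1 to 5 rows; each row is the pose to reach, as a shift and turn from the pose commanded when the call began, along the tool's axes at that moment, turning the shorter way round; what a row does not reach only later rows make up. A row lasts 1/8 s, in which the tool goes at most 62.5 mm and 10.7 degrees, less where a joint would pass 70% of its speed; a pose out of reach is approached as far as the arm can. A call with a number of a shift or a turn outside -1 to 1 is refused whole. A call with a gripper value outside its range is refused whole. "jaw" is the closure, from 0 (fully open) to 1 (shut), set as the call begins (left out, the last holds). The fingers move at their own pace and stop on an object; "squeeze" is the grip in N (left out, the last holds). Time passes only in rows, so rows that repeat a pose let the fingers close. It gives the time, the measured TCP pose, the force, the opening and the grip force at its end, in the units of the state.
- env.get_state(): the state, without advancing time (a new reading comes with each control period).
- env.read_camera(name): name is "scene" or "side" or "wrist"; returns a dict with "frame" (400x640x3 uint8, blue, green, red), "z_map" (400x640 float32, m along the optical axis (not along the pixel's ray), 0 where there is no reading), "intrinsics" (3x3 intrinsics, pixels), "R" (3x3) and "t" (3): a world point X has camera coordinates R X + t; the wrist camera has in their place "T_tool_cam" (4x4, takes a point from camera to tool coordinates, whose origin is the TCP and whose axes are the flange's). Camera axes: x right, y down, z forward; pixel columns grow to the right and rows downward; lengths in m; the calibration is good to about 2 mm. A picture is of the moment at which its call begins: read the wrist's pose just before it.
- env.hand_in(): hands the job in; it is judged then, once.
Trained networks look in the newest picture that a camera, given by its name, has taken for a name from the list of things; names that differ only in an ending like _2 or _b are one class to them, and where a whole thing is asked for, a point or a joint stands for the part that bears it (a point fixed in the world has none). Each returns a list of dicts, best first, with "score" (0 to 1); they miss things now and then, are a little off and sometimes report something else, mostly with a low value. They report only what shows in the picture. A call takes as long as a camera call. They do not tell look-alikes from the thing itself.
- env.find_in(camera, name): "position" ([x, y, z] in m, in world coordinates, good to about 4 mm: the middle of the surface that is visible of it).
The state is a dict: "clock": time; "joint_pos": joint angles; "qvel": joint speeds; "tau": joint torques, N m; "tcp_pos": TCP position; "orientation": TCP orientation; "wrist_force": force on the tool from outside, world axes, zero at the start; "ft_torque": the same for the moment, N m; "finger_gap": finger opening in m; "grip_force": force on a finger pad.
Only numpy, scipy, OpenCV 4.12 (cv2) and the standard library are available. Lean on these libraries where they do the work, as an engineer would, in place of code of your own. Each camera call takes 0.05 s, during which the arm holds its last target. There are 200 camera calls.

### The job

The condiments in the wooden stand are out of order: the pepper mill belongs in the well next to the metal handle, the honey jar in the middle well on top of its round cork pad, which must lie flat in that well, and the spice jar in the well at the other end. Rearrange them so, never laying down or knocking over the mill or a jar. The bare stone disc is free for setting something down on the way.

Things in the scene. Friction and masses are not known exactly. Their poses are not given: they have to be found in the camera images.
- stand: low dark wooden board, fixed, 112 x 370 x 14 mm, with three ring-shaped wells in a row 105 mm apart along its own y axis and a low metal bar handle (44 mm high) across its +y end, 188 mm from the origin. Origin: underside, below the middle well's centre; z up. The board reaches from y = -165 to +205 mm. It may be turned any way from about crosswise to pointing at the robot.
- well_handle: the well next to the metal handle, place of the pepper mill: a wooden ring on the board, 96 mm outside, 80 mm inside, 6 mm high. Origin: centre of its flat floor (the board's top, 14 mm above the worktop).
- well_middle: the middle well, same size, place of the cork pad with the honey jar on it. Origin: centre of its floor, 14 mm above the worktop.
- well_far: the well at the end without handle, same size, place of the spice jar. Origin: centre of its floor, 14 mm above the worktop.
- pepper_mill: turned wooden pepper mill, the tallest thing in the stand: 58 mm across at the foot, 170 mm high, upright, one rigid piece. Tapers to 49 mm across at 105 mm up, where it is well gripped (its top then stays clear of the palm); above 122 mm a round head. Origin: centre of its underside, z up. At the start in the middle well or in the far well.
- honey_jar: glass jar of honey with a yellow-brown lid, round, 60 mm across the body, 64 mm across the lid (83 to 94 mm up), 94 mm high, about 0.43 kg. The lid stands out 2 mm past the body, so fingers bear on the lid alone: grip it hard and centred on the lid (88 mm up), and carry it smoothly, or it swings. Origin: centre of its underside, z up. At the start in the well next to the handle.
- spice_jar: slim glass spice jar with a dark green cap, round, 46 mm across, 106 mm high. Origin: centre of its underside, z up. At the start in the far well or in the middle well, whichever the mill is not in.
- cork_pad: plain cork disc, 62 mm across, 16 mm thick, lying flat on the worktop beside the stand (left or right of it, as seen by the robot). Origin: centre of its underside, z up.
- stone_disc: plain pale stone disc, fixed, 120 mm across, 8 mm thick, flat and empty, on the worktop on the other side of the stand from the cork pad; a free spot to set something down. Origin: centre of its underside, z up.
Things that resemble listed ones, but are neither listed nor needed, are in the scene too. Leave any orange or purple look-alike of the honey_jar alone.

How it is judged:
At the end, for the whole second after the job is handed in: Mill upright on the floor of the handle well (within 12 mm of its centre), spice jar likewise in the far well (15 mm), cork pad flat in the middle well (12 mm), honey jar upright on the pad (within 12 mm of its centre); all released and at rest (horizontal distance between pepper_mill and well_handle below 0.012 m and z of pepper_mill in the frame of well_handle below 0.003 m and horizontal distance between spice_jar and well_far below 0.015 m and z of spice_jar in the frame of well_far below 0.003 m and horizontal distance between cork_pad and well_middle below 0.012 m and z of cork_pad in the frame of well_middle below 0.003 m and horizontal distance between honey_jar and cork_pad below 0.012 m and z of honey_jar in the frame of cork_pad between 0.013 and 0.019 m and angle between each of pepper_mill, honey_jar, spice_jar, cork_pad's own z axis and vertical below 0.1 rad and linear speed of each of pepper_mill, honey_jar, spice_jar, cork_pad below 0.02 m/s and angular speed of each of pepper_mill, honey_jar, spice_jar, cork_pad below 0.2 rad/s); the robot touches nothing.
It fails at once if the pepper mill, honey jar or spice jar is laid down or knocked over (angle between any of pepper_mill, honey_jar, spice_jar's own z axis and vertical above 0.7 rad).
It also fails if it takes over 136 s, if anything falls off the work surface, if the arm or the gripper's body presses on something with over 40 N, if the wrist force passes 120 N, or if a joint passes its speed limit or range.

## Working session

There is one attempt and no reset: what is moved stays moved. The work goes in short steps, Python scripts to look and compute and a tool call to move; the robot and the scene stay as the last step left them, time stands still between calls to the robot, and variables do not carry over. Pictures are saved under pics/ and viewed, at most 14 in all, crops included, and the job is handed in when it is done.

Besides the shell and the picture viewer there is one more tool, called after "Call:" as name(argument=value, ...), one argument or row to a line, values as JSON. carry_out: Moves the arm, as the interface text tells. Its arguments: {"type":"object","properties":{"increments":{"type":"array","items":{"type":"array","items":{"type":"array","items":{"type":"number","minimum":-1,"maximum":1}}}},"jaw":{"type":"number"},"squeeze":{"type":"number"}},"required":["increments"]}

```bash
ls; mkdir -p pics
cat > h.py <<'E'
import numpy as np, cv2
from workcell import env
def P(c,u,v,z=None):
    K=c["intrinsics"]; z=c["z_map"][int(v),int(u)] if z is None else z
    p=np.linalg.inv(K)@[u,v,1]*z
    return c["R"].T@(p-c["t"])
def cloud(c):
    z=c["z_map"];v,u=np.mgrid[:z.shape[0],:z.shape[1]]
    p=np.stack([u,v,np.ones_like(u)],-1)@np.linalg.inv(c["intrinsics"]).T*z[...,None]
    return (p-c["t"])@c["R"]
E
python3 - <<'E'
from h import *
s=env.get_state(); print(s)
for n in ("scene","side"):
    c=env.read_camera(n); cv2.imwrite(f"pics/{n}0.png",c["frame"])
    np.savez(f"{n}0.npz",**c)
    print(n,(-c["R"].T@c["t"]).round(3))
    for k in "stand well_handle well_middle well_far pepper_mill honey_jar spice_jar cork_pad stone_disc".split():
        print(k,[(np.round(d["position"],3).tolist(),round(d["score"],2)) for d in env.find_in(n,k)[:4]])
E
```

```text
pics
{'clock': 0.0, 'joint_pos': array([-1.25762879e+00,  3.13996306e-01,  4.49608547e-02,  1.30360211e+00,
       -2.55167246e-05,  1.43119690e+00]), 'qvel': array([ 0.00085646,  0.00019962, -0.00027907, -0.0010066 ,  0.00083437,
        0.0018441 ]), 'tau': array([-7.22126115e-04, -4.80622315e+01,  2.98535174e+01,  1.93055591e-02,
       -5.08275832e-05,  1.28543149e-06]), 'tcp_pos': array([ 0.25137039, -0.51660226,  0.24940376]), 'orientation': array([-9.16045713e-04,  9.74484096e-01,  2.24454672e-01, -9.25048961e-05]), 'wrist_force': array([ 0.39250519, -0.11335351, -0.00550614]), 'ft_torque': array([ 0.03446302,  0.00653618, -0.04431272]), 'grip_force': 0.0, 'finger_gap': 0.08528510321684216}
scene [-0.058  0.818  1.058]
stand [([0.529, 0.051, 0.016], 0.77), ([0.48, -0.39, 0.008], 0.61)]
well_handle [([0.513, 0.071, 0.02], 0.72), ([0.553, -0.042, 0.088], 0.72), ([0.479, -0.391, 0.006], 0.56)]
well_middle [([0.533, -0.054, 0.022], 0.67)]
well_far [([0.561, -0.146, 0.022], 0.38)]
pepper_mill [([0.585, -0.135, 0.114], 0.59)]
honey_jar [([0.52, 0.064, 0.085], 0.87), ([0.372, -0.024, 0.069], 0.85), ([0.594, 0.244, 0.077], 0.63), ([0.37, 0.094, 0.074], 0.58)]
spice_jar [([0.55, -0.042, 0.088], 0.92)]
cork_pad [([0.448, 0.418, 0.022], 0.95)]
stone_disc [([0.477, -0.392, 0.007], 0.69), ([0.585, -0.137, 0.114], 0.18)]
side [0.649 0.661 1.23 ]
stand [([0.56, 0.017, 0.018], 0.6)]
well_handle [([0.544, 0.072, 0.019], 0.6)]
well_middle []
well_far [([0.626, -0.144, 0.016], 0.56), ([0.585, -0.042, 0.022], 0.49), ([0.454, 0.417, 0.016], 0.44)]
pepper_mill [([0.599, -0.136, 0.102], 0.64)]
honey_jar [([0.382, 0.091, 0.096], 0.86), ([0.391, -0.028, 0.09], 0.85), ([0.607, 0.242, 0.095], 0.79), ([0.532, 0.065, 0.106], 0.58)]
spice_jar [([0.566, -0.042, 0.097], 0.59)]
cork_pad [([0.45, 0.414, 0.015], 0.7)]
stone_disc [([0.477, -0.394, 0.011], 0.91)]
```

View pics/scene0.png

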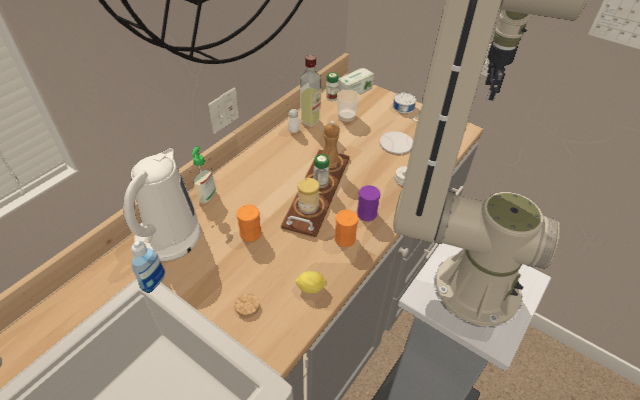

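View pics/side0.png

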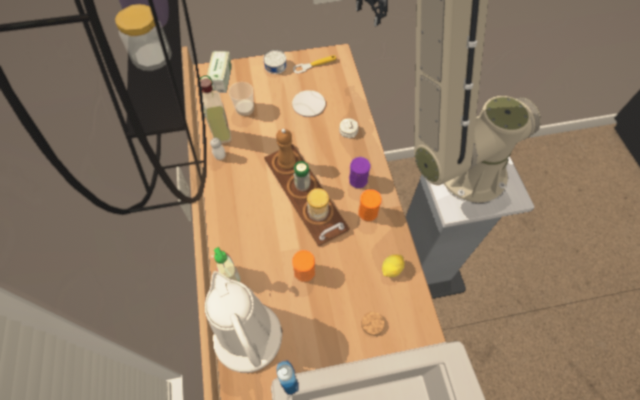

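The scene image shows the stand with the mill at (330,150) in the far well, the spice jar at (321,170) in the middle well, and the yellow-lid honey jar at (308,195) by the handle. The cork pad is at (247,305) and the stone disc at (397,143). The side image agrees: mill (285,145), spice jar (301,178), honey jar (318,205). The honey jar's look-alikes are two orange jars at (249,224) and (346,228) and a purple one at (368,203). The yellow-brown lid standing in the stand marks the real one. Next I'll fit positions and make one enlarged crop.

Run:
```python
from h import *
from scipy.optimize import least_squares
C={n:np.load(f"{n}0.npz") for n in("scene","side")}
def fit(x,y,r0,r,zlo,zhi,top=True):
    for n,c in C.items():
        p=cloud(c)[c["z_map"]>0]
        m=(np.hypot(p[:,0]-x,p[:,1]-y)<r0)
        q=p[m&(p[:,2]>zlo)&(p[:,2]<zhi)]
        if len(q)<5: print(n,len(q));continue
        # smallest residual: points inside circle
        f=least_squares(lambda a:np.maximum(np.hypot(q[:,0]-a[0],q[:,1]-a[1])-r,0),[x,y]).x
        e=cv2.minEnclosingCircle(q[:,:2].astype(np.float32))
        print("  ",n,len(q),"med",np.median(q,0).round(4),"mid",((np.percentile(q,2,0)+np.percentile(q,98,0))/2).round(4),"enc",np.round(e[0],4),round(e[1],4),"zmax",p[m][:,2].max().round(4))
for k,a in {"mill head":(.59,-.137,.05,.025,.15,.2),"spice cap":(.56,-.042,.04,.023,.105,.13),"honey lid":(.525,.065,.045,.032,.1,.12),
 "pad":(.45,.416,.045,.031,.01,.025),"stone":(.477,-.393,.07,.06,.004,.015),"orange1":(.375,.092,.05,.03,.08,.12),"purple":(.38,-.026,.05,.03,.08,.12),"orange2":(.6,.243,.05,.03,.08,.12)}.items():
    print(k); fit(*a)
# stand board: dark pixels at z 8..24
for n,c in C.items():
    P=cloud(c);f=c["frame"].astype(int)
    m=(c["z_map"]>0)&(P[...,2]>.010)&(P[...,2]<.026)&(abs(P[...,0]-.55)<.2)&(abs(P[...,1])<.27)
    q=P[m]; r=cv2.minAreaRect((q[:,:2]*1000).astype(np.float32)); print(n,len(q),r,"corners",cv2.boxPoints(r).round(0).tolist())
    zz=q[:,2]; print(np.histogram(zz,8))
a=cv2.resize(cv2.imread("pics/scene0.png")[110:260,220:400],None,fx=4,fy=4,interpolation=2);cv2.imwrite("pics/crop0.png",a)
```

```text
mill head
   scene 163 med [ 0.5903 -0.1449  0.1662] mid [ 0.5922 -0.1494  0.1678] enc [ 0.5947 -0.1511] 0.0256 zmax 0.1851
   side 183 med [ 0.5994 -0.1462  0.1659] mid [ 0.5986 -0.1495  0.1675] enc [ 0.5983 -0.1518] 0.0247 zmax 0.1869
spice cap
   scene 170 med [ 0.5582 -0.0492  0.1199] mid [ 0.5607 -0.0541  0.115 ] enc [ 0.5615 -0.0547] 0.026 zmax 0.1267
   side 185 med [ 0.5637 -0.0501  0.1189] mid [ 0.5636 -0.0544  0.1153] enc [ 0.5632 -0.054 ] 0.0241 zmax 0.1261
honey lid
   scene 298 med [0.5296 0.0545 0.1082] mid [0.5306 0.0534 0.1065] enc [0.5305 0.0531] 0.033 zmax 0.1132
   side 327 med [0.533  0.0535 0.1073] mid [0.5329 0.053  0.1073] enc [0.5319 0.0525] 0.0322 zmax 0.1136
pad
   scene 428 med [0.4484 0.4149 0.0167] mid [0.449  0.4146 0.0165] enc [0.449  0.4137] 0.0323 zmax 0.0233
   side 406 med [0.4512 0.4141 0.0162] mid [0.4512 0.4139 0.0162] enc [0.4506 0.4135] 0.0316 zmax 0.0234
stone
   scene 580 med [ 0.4774 -0.3911  0.0092] mid [ 0.4787 -0.3946  0.0092] enc [ 0.4789 -0.3937] 0.0692 zmax 0.0168
   side 604 med [ 0.4812 -0.3937  0.0077] mid [ 0.4808 -0.3944  0.0086] 
[... 726 characters left out ...]
66906738281, 11.346084594726562), (314.9194030761719, 476.2442321777344), 5.566043853759766) corners [[310.0, 233.0], [356.0, -241.0], [669.0, -210.0], [623.0, 264.0]]
(array([147, 323, 455, 378, 243, 159, 107,  67]), array([0.01004141, 0.01203071, 0.01402   , 0.0160093 , 0.01799859,
       0.01998789, 0.02197718, 0.02396648, 0.02595577]))
side 2293 ((495.805419921875, 2.571868896484375), (320.5772399902344, 500.16827392578125), 4.294406414031982) corners [[317.0, 240.0], [355.0, -259.0], [674.0, -235.0], [637.0, 264.0]]
(array([328, 544, 487, 388, 263, 146,  86,  51]), array([0.01000698, 0.01200028, 0.01399359, 0.01598689, 0.01798019,
       0.01997349, 0.0219668 , 0.0239601 , 0.0259534 ]))
```

View pics/crop0.png

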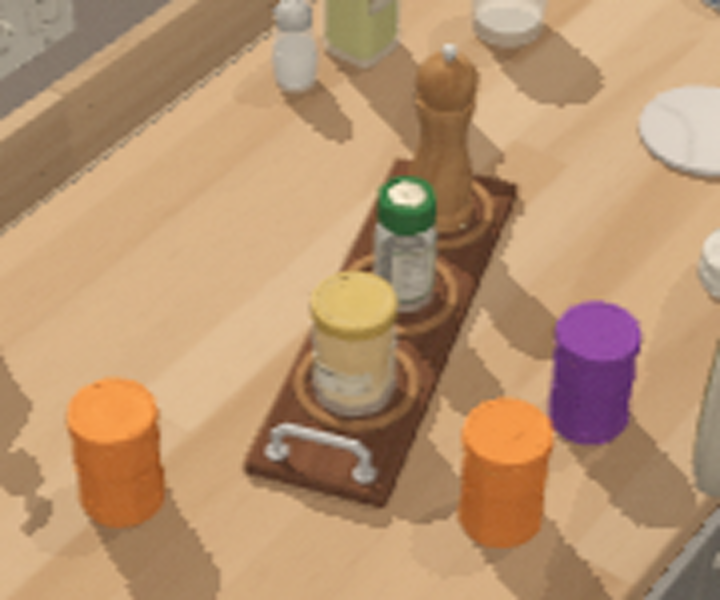

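The crop confirms it: the yellow-lid jar at about (352,305) in the crop stands in the handle well and is the honey jar. The orange and purple ones stand outside the stand. Next I'll fit the board's pose by colour.

```bash
cat >> h.py <<'E'
from scipy.optimize import least_squares
def plane(c,uv,h):
    d=np.c_[uv,np.ones(len(uv))]@np.linalg.inv(c["intrinsics"]).T@c["R"]; o=-c["R"].T@c["t"]
    return (o+d*((h-o[2])/d[:,2])[:,None])[:,:2]
E
python3 - <<'E'
from h import *
from scipy.optimize import minimize
for n in("scene","side"):
    c=np.load(f"{n}0.npz"); P=cloud(c); hsv=cv2.cvtColor(c["frame"],cv2.COLOR_BGR2HSV)
    m=((hsv[...,2]<140)&(c["z_map"]>0)&(P[...,2]>.004)&(P[...,2]<.03)&(np.hypot(P[...,0]-.55,P[...,1]-.0)<.26)).astype(np.uint8)
    k,l,st,ce=cv2.connectedComponentsWithStats(m); i=1+np.argmax(st[1:,4]); v,u=np.nonzero(l==i)
    q=plane(c,np.c_[u,v].astype(float),.014); 
    r=cv2.minAreaRect((q*1000).astype(np.float32)); print(n,len(q),r)
    im=c["frame"].copy(); im[l==i]=(0,255,255); cv2.imwrite(f"pics/m_{n}.png",im)
    # rectangle fit: maximise mask area in/out on a grid via IoU-ish; q area per pixel weight
    g=np.array([[a,b] for a in np.linspace(-.24,.24,97) for b in np.linspace(-.12,.12,49)])
    def local(q,p):
        x,y,t=p; e=np.array([np.cos(t),np.sin(t)]); d=q-[x,y]; return d@[-np.sin(t)*-1,-np.cos(t)] ,d@e
    def cost(p): # robust box: 99/1 pct edges
        a,b=local(q,p); return np.mean(np.maximum(abs(a)-.056,0)+np.maximum(b-.205,0)+np.maximum(-.165-b,0))*1e3
    best=min((minimize(cost,[.563+dx,-.05+dy,1.88+dt],method="Nelder-Mead",options=dict(xatol=1e-5,fatol=1e-7)) for dx in(-.005,.005) for dy in(-.005,.005) for dt in(-.03,.03)),key=lambda r:r.fun)
    x,y,t=best.x; a,b=local(q,best.x)
    print(best.x.round(4),best.fun,np.percentile(a,[.5,99.5]).round(4),np.percentile(b,[.5,99.5]).round(4))
    for k,s in(("handle",.105),("mid",0),("far",-.105)): print(k,x+s*np.cos(t),y+s*np.sin(t))
E
```

```text
scene 1376 ((553.7210693359375, -30.146041870117188), (109.61389923095703, 378.261962890625), 18.779748916625977)
[ 0.5608 -0.047   1.9112] 0.027952100561069816 [-0.0554  0.0554] [-0.1662  0.2058]
handle 0.5256959390239035 0.0519746699019189
mid 0.5607523257740215 -0.04700032566780142
far 0.5958087125241394 -0.14597532123752174
side 1173 ((558.3278198242188, -28.45849609375), (110.05027770996094, 367.74749755859375), 18.78955078125)
[ 0.5646 -0.0477  1.8962] 0.0 [-0.0543  0.0547] [-0.1601  0.2035]
handle 0.5310550054319038 0.05183065084097693
mid 0.5646210902838167 -0.0476596398798476
far 0.5981871751357296 -0.14714993060067214
```

```bash
cat > g.py <<'E'
# usage: g.py "x,y,z,yawdeg[,vmax]" ...   yaw = world angle of tool y axis; prints rows per call
import sys; from h import *
from scipy.spatial.transform import Rotation as R
def down(yaw):
    a=np.radians(yaw); y=np.array([np.cos(a),np.sin(a),0]); z=np.array([0,0,-1.]); return R.from_matrix(np.c_[np.cross(y,z),y,z])
s=env.get_state(); q=s["orientation"]; p=s["tcp_pos"]; r=R.from_quat([q[1],q[2],q[3],q[0]])
yy=r.as_matrix()[:,1]
print("t",round(s["clock"],2),"tcp",p.round(4),"yaw",np.degrees(np.arctan2(yy[1],yy[0])).round(2),"gap",round(s["finger_gap"],4),"grip",round(s["grip_force"],1),"F",s["wrist_force"].round(1),"q",s["joint_pos"].round(2))
for a in sys.argv[1:]:
    v=[float(k) for k in a.split(",")]; b=np.array(v[:3]); rb=down(v[3]); vm=v[4] if len(v)>4 else .045
    w=(r.inv()*rb).as_rotvec(); dist=np.linalg.norm(b-p)
    n=max(1,int(np.ceil(max(dist/vm,np.degrees(np.linalg.norm(w))/9)*1.4)));n=int(np.ceil(n/5))*5 if n>2 else 5
    f=[0]+[ (lambda u:u*u*(3-2*u))(i/n) for i in range(1,n+1)]
    print("->",v)
    pc,rc=p,r
    for i in range(0,n,5):
        rows=[]
        for j in range(i+1,i+6):
            pj=p+f[j]*(b-p); rj=r*R.from_rotvec(w*f[j])
            rows.append(np.r_[rc.inv().apply(pj-pc)/.5,(rc.inv()*rj).as_rotvec()/(2*np.pi)].round(4).tolist())
        print([rows]); l=np.array(rows[-1]); pc,rc=pc+rc.apply(l[:3]*.5),rc*R.from_rotvec(l[3:]*2*np.pi)
    p,r=pc,rc
E
python3 g.py 0.53,0.045,0.27,18.8,.06
```

```text
t 1.0 tcp [ 0.2516 -0.5171  0.2503] yaw -64.06 gap 0.0854 grip 0.0 F [ 0.5  0.3 -0.3] q [-1.26  0.31  0.05  1.3   0.    1.43]
-> [0.53, 0.045, 0.27, 18.8, 0.06]
[[[0.0126, -0.0098, -0.0005, 0.0, 0.0, -0.0029], [0.0482, -0.0373, -0.0019, 0.0, 0.0, -0.0112], [0.1032, -0.0798, -0.0041, 0.0, 0.0, -0.0239], [0.1741, -0.1346, -0.0069, 0.0, 0.0, -0.0404], [0.2573, -0.1989, -0.0102, 0.0, 0.0, -0.0597]]]
[[[0.1118, -0.0325, -0.0037, 0.0, 0.0, -0.0213], [0.2299, -0.0668, -0.0075, 0.0, 0.0, -0.0439], [0.3502, -0.1018, -0.0115, 0.0, 0.0, -0.0669], [0.4684, -0.1362, -0.0154, 0.0, 0.0, -0.0894], [0.5801, -0.1687, -0.019, 0.0, 0.0, -0.1108]]]
[[[0.0963, 0.0423, -0.0033, 0.0, 0.0, -0.0193], [0.1784, 0.0782, -0.0061, 0.0, 0.0, -0.0357], [0.242, 0.1061, -0.0083, 0.0, 0.0, -0.0485], [0.2832, 0.1242, -0.0097, 0.0, 0.0, -0.0567], [0.2978, 0.1306, -0.0102, 0.0, 0.0, -0.0597]]]
```

Call:
carry_out(
  increments=[
    [[0.0126, -0.0098, -0.0005, 0, 0, -0.0029], [0.0482, -0.0373, -0.0019, 0, 0, -0.0112], [0.1032, -0.0798, -0.0041, 0, 0, -0.0239], [0.1741, -0.1346, -0.0069, 0, 0, -0.0404], [0.2573, -0.1989, -0.0102, 0, 0, -0.0597]],
  ],
  jaw=0,
)

```text
clock: 1.62
tcp_pos: [0.3243, -0.369, 0.2555]
orientation: [0.0, 0.914, 0.405, 0.0]
wrist_force: [0.5, -1.1, -0.0]
finger_gap: 0.0855
grip_force: 0.0
```

Call:
carry_out(
  increments=[
    [[0.1118, -0.0325, -0.0037, 0, 0, -0.0213], [0.2299, -0.0668, -0.0075, 0, 0, -0.0439], [0.3502, -0.1018, -0.0115, 0, 0, -0.0669], [0.4684, -0.1362, -0.0154, 0, 0, -0.0894], [0.5801, -0.1687, -0.019, 0, 0, -0.1108]],
  ],
)

```text
clock: 2.25
tcp_pos: [0.4578, -0.0973, 0.2654]
orientation: [0.0, 0.721, 0.693, 0.0]
wrist_force: [0.9, -1.0, -0.1]
finger_gap: 0.0856
grip_force: 0.0
```

Call:
carry_out(
  increments=[
    [[0.0963, 0.0423, -0.0033, 0, 0, -0.0193], [0.1784, 0.0782, -0.0061, 0, 0, -0.0357], [0.242, 0.1061, -0.0083, 0, 0, -0.0485], [0.2832, 0.1242, -0.0097, 0, 0, -0.0567], [0.2978, 0.1306, -0.0102, 0, 0, -0.0597]],
  ],
)

```text
clock: 2.88
tcp_pos: [0.5294, 0.0471, 0.2701]
orientation: [-0.0, 0.58, 0.815, -0.0]
wrist_force: [-0.2, -0.5, 0.2]
finger_gap: 0.0852
grip_force: 0.0
```

```bash
cat >> h.py <<'E'
from scipy.spatial.transform import Rotation as R_
def wrist():
    s=env.get_state(); c=dict(env.read_camera("wrist")); q=s["orientation"]
    T=np.eye(4); T[:3,:3]=R_.from_quat([q[1],q[2],q[3],q[0]]).as_matrix(); T[:3,3]=s["tcp_pos"]
    W=np.linalg.inv(T@c["T_tool_cam"]); c["R"]=W[:3,:3]; c["t"]=W[:3,3]; return c
E
python3 - <<'E'
from h import *
c=wrist(); np.savez("w1.npz",**c); cv2.imwrite("pics/w1.png",c["frame"]); print((-c["R"].T@c["t"]).round(3))
for k in ("honey_jar","spice_jar","well_handle"): print(k,[(np.round(d["position"],4).tolist(),round(d["score"],2)) for d in env.find_in("wrist",k)[:3]])
p=cloud(c)[c["z_map"]>0]
q=p[(np.hypot(p[:,0]-.53,p[:,1]-.053)<.06)&(p[:,2]>.095)&(p[:,2]<.12)]
print(len(q),q.mean(0),cv2.minEnclosingCircle(q[:,:2].astype(np.float32)),np.median(q[:,2]))
E
python3 g.py
```

```text
[0.503 0.124 0.394]
honey_jar [([0.3896, -0.0321, 0.0953], 0.9), ([0.5331, 0.0592, 0.1061], 0.74), ([0.6011, 0.2132, 0.0881], 0.7)]
spice_jar [([0.5579, -0.0441, 0.1118], 0.93)]
well_handle [([0.5157, 0.0756, 0.0205], 0.94)]
4227 [0.53208513 0.05296905 0.10724589] ((0.5325913429260254, 0.051608189940452576), 0.0318911075592041) 0.10743851947942704
t 3.08 tcp [0.5294 0.0448 0.27  ] yaw 18.8 gap 0.0851 grip 0.0 F [ 0.1 -0.6 -0.7] q [-0.07  0.22 -0.03  1.32 -0.    1.18]
```

View pics/w1.png

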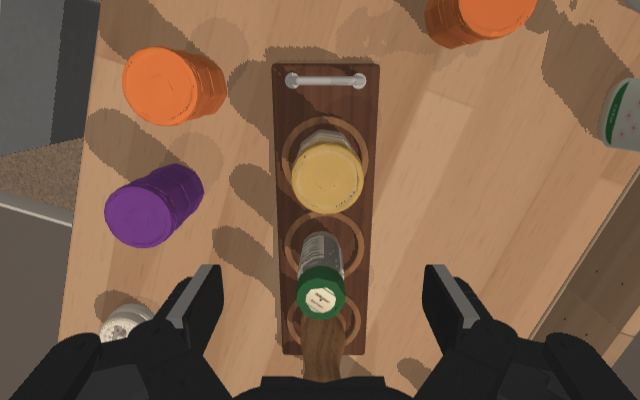

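The wrist view shows the stand aligned with the tool: honey lid at (327,177), handle at (325,80), spice cap at (321,295), mill at the bottom. I'll refine the board pose from this view and plan the honey descent.

```bash
cat >> h.py <<'E'
def board(c,vmax=110):
    """board pose from a wrist view: side edges at plane 14 mm + handle end edge"""
    P=cloud(c); hsv=cv2.cvtColor(c["frame"],cv2.COLOR_BGR2HSV)
    m=((hsv[...,2]<vmax)&(hsv[...,1]>70)&(c["z_map"]>0)&(P[...,2]>.006)&(P[...,2]<.03)&(np.hypot(P[...,0]-.555,P[...,1]+.03)<.23)).astype(np.uint8)
    m=cv2.morphologyEx(m,cv2.MORPH_OPEN,np.ones((3,3),np.uint8))
    k,l,st,ce=cv2.connectedComponentsWithStats(m); i=1+np.argmax(st[1:,4]); v,u=np.nonzero(l==i)
    q=plane(c,np.c_[u,v].astype(float),.014); t=np.radians(108.8)
    for _ in range(5):
        e=np.array([np.cos(t),np.sin(t)]); n=np.array([e[1],-e[0]]); o=np.array([.5625,-.048]); a=(q-o)@n; b=(q-o)@e
        bs=np.arange(-.13,.19,.005); L=[];H=[];B=[]
        for x in bs:
            w=a[abs(b-x)<.0025]
            if len(w)>20: L.append(w.min());H.append(w.max());B.append(x)
        L,H,B=map(np.array,(L,H,B)); ok=abs(H-L-.112)<.006
        if ok.sum()<4: print("few",ok.sum(),np.median(H-L));break
        s,o0=np.polyfit(B[ok],(L+H)[ok]/2,1); t-=np.arctan(s)
    w=b[abs(a)<.04]
    o1=o+n*o0
    print("axis deg",np.degrees(t).round(2),"width",np.median(H-L).round(4),"n",ok.sum(),"lateral-fixed origin",o1.round(4),"b range",b.min().round(4),b.max().round(4))
    for nm,oo in(("from handle end",o1+e*(np.percentile(w,99.8)-.205)),("from far end",o1+e*(np.percentile(w,.2)+.165))):
        print(nm,"handle",(oo+.105*e).round(4),"mid",oo.round(4),"far",(oo-.105*e).round(4))
E
python3 - <<'E'
from h import *
board(np.load("w1.npz"))
E
python3 g.py 0.532,0.053,0.103,18.8,.03
```

```text
axis deg 108.88 width 0.1098 n 64 lateral-fixed origin [ 0.5647 -0.0472] b range -0.1663 0.2006
from handle end handle [0.5322 0.0479] mid [ 0.5662 -0.0515] far [ 0.6002 -0.1508]
from far end handle [0.531  0.0513] mid [ 0.565  -0.0481] far [ 0.599  -0.1474]
t 3.08 tcp [0.5294 0.0448 0.27  ] yaw 18.8 gap 0.0851 grip 0.0 F [ 0.1 -0.6 -0.7] q [-0.07  0.22 -0.03  1.32 -0.    1.18]
-> [0.532, 0.053, 0.103, 18.8, 0.03]
[[[0.0004, 0.0003, 0.0094, -0.0, 0.0, 0.0], [0.0014, 0.0011, 0.0347, -0.0, 0.0, 0.0], [0.003, 0.0022, 0.0722, -0.0, 0.0, 0.0], [0.0049, 0.0036, 0.1176, -0.0, 0.0, 0.0], [0.007, 0.0052, 0.167, -0.0, 0.0, 0.0]]]
[[[0.002, 0.0015, 0.0495, -0.0, 0.0, 0.0], [0.0039, 0.0029, 0.0949, -0.0, 0.0, 0.0], [0.0055, 0.0041, 0.1323, -0.0001, 0.0, 0.0], [0.0065, 0.0049, 0.1577, -0.0001, 0.0, 0.0], [0.0069, 0.0052, 0.167, -0.0001, 0.0, 0.0]]]
```

Run:
```python
from h import *
c=np.load("w1.npz"); z=c["z_map"]; v,u=np.mgrid[:400,:640]
p=np.stack([u,v,np.ones_like(u)],-1)@np.linalg.inv(c["intrinsics"]).T*z[...,None]; T=c["T_tool_cam"]; p=p@T[:3,:3].T+T[:3,3]
for s in(-1,1):
    m=(z>0)&(z<.2)&(p[...,1]*s>.03)&(p[...,1]*s<.06)&(p[...,2]>-.05)&(p[...,2]<.04); q=p[m]; print(s,len(q),np.percentile(q,[0,1,50,99,100],axis=0).round(4).tolist())
for y,x in((268,212),(275,205),(315,215),(345,170)): print(y,x,p[y,x].round(4))
```

```text
-1 7404 [[-0.0115, -0.06, -0.05], [-0.0097, -0.0597, -0.0495], [0.0073, -0.0465, -0.0359], [0.0136, -0.0384, 0.0032], [0.0147, -0.0357, 0.0066]]
1 7096 [[-0.0114, 0.0369, -0.05], [-0.0096, 0.0395, -0.0494], [0.0076, 0.0473, -0.0326], [0.0138, 0.0597, 0.0034], [0.0147, 0.06, 0.0065]]
268 212 [ 0.0112 -0.0431 -0.0018]
275 205 [ 0.0106 -0.0445 -0.006 ]
315 215 [-0.0065 -0.0419 -0.0074]
345 170 [ 0.0121 -0.0415 -0.0452]
```

Call:
carry_out(
  increments=[
    [[0.0004, 0.0003, 0.0094, 0, 0, 0], [0.0014, 0.0011, 0.0347, 0, 0, 0], [0.003, 0.0022, 0.0722, 0, 0, 0], [0.0049, 0.0036, 0.1176, 0, 0, 0], [0.007, 0.0052, 0.167, 0, 0, 0]],
  ],
)

```text
clock: 3.7
tcp_pos: [0.5309, 0.0487, 0.185]
orientation: [-0.0, 0.582, 0.813, -0.0]
wrist_force: [0.0, -0.3, -0.7]
finger_gap: 0.0854
grip_force: 0.0
```

Call:
carry_out(
  increments=[
    [[0.002, 0.0015, 0.0495, 0, 0, 0], [0.0039, 0.0029, 0.0949, 0, 0, 0], [0.0055, 0.0041, 0.1333, 0, 0, 0], [0.0065, 0.0049, 0.165, 0, 0, 0], [0.0069, 0.0052, 0.181, 0, 0, 0]],
  ],
)

```text
clock: 4.32
tcp_pos: [0.5319, 0.053, 0.0946]
orientation: [-0.001, 0.582, 0.813, -0.0]
wrist_force: [0.4, -0.0, 0.7]
finger_gap: 0.0856
grip_force: 0.0
```

Call:
carry_out(
  increments=[
    [[0, 0, 0, 0, 0, 0], [0, 0, 0, 0, 0, 0], [0, 0, 0, 0, 0, 0], [0, 0, 0, 0, 0, 0], [0, 0, 0, 0, 0, 0]],
  ],
  jaw=1,
  squeeze=80,
)

```text
clock: 4.95
tcp_pos: [0.5331, 0.0531, 0.0967]
orientation: [0.001, 0.582, 0.813, 0.0]
wrist_force: [-1.8, -1.1, 5.0]
finger_gap: 0.0615
grip_force: 87.1
```

Call:
carry_out(
  increments=[
    [[0, 0, 0, 0, 0, 0], [0, 0, 0, 0, 0, 0], [0, 0, 0, 0, 0, 0]],
  ],
)

```text
clock: 5.32
tcp_pos: [0.5331, 0.0531, 0.0967]
orientation: [0.001, 0.582, 0.813, 0.0]
wrist_force: [-1.4, -0.2, 6.3]
finger_gap: 0.0618
grip_force: 87.2
```

```bash
python3 - <<'E'
from h import *
c=wrist(); np.savez("w2.npz",**c); z=c["z_map"]; v,u=np.mgrid[:400,:640]
p=np.stack([u,v,np.ones_like(u)],-1)@np.linalg.inv(c["intrinsics"]).T*z[...,None]; T=c["T_tool_cam"]; p=p@T[:3,:3].T+T[:3,3]
for s in(-1,1):
    m=(z>0)&(z<.2)&(p[...,1]*s>.031)&(p[...,1]*s<.05)&(p[...,2]>-.04)&(p[...,2]<.04); q=p[m]; print(s,len(q),np.percentile(q,[0,1,50,99,100],axis=0).round(4).tolist())
cv2.imwrite("pics/w2.png",c["frame"])
E
python3 g.py
```

```text
-1 3645 [[-0.0118, -0.05, -0.04], [-0.0069, -0.0499, -0.0399], [0.0099, -0.0396, -0.0319], [0.0138, -0.0311, 0.0076], [0.0144, -0.031, 0.0105]]
1 4402 [[-0.0119, 0.031, -0.04], [-0.0088, 0.0311, -0.0399], [0.0082, 0.0369, -0.0246], [0.0138, 0.0496, 0.0084], [0.0146, 0.05, 0.0222]]
t 5.38 tcp [0.5331 0.0531 0.0967] yaw 18.81 gap 0.0612 grip 87.2 F [-0.6 -0.7  5.3] q [-0.05  0.33 -0.32  0.92 -0.    1.19]
```

View pics/w2.png

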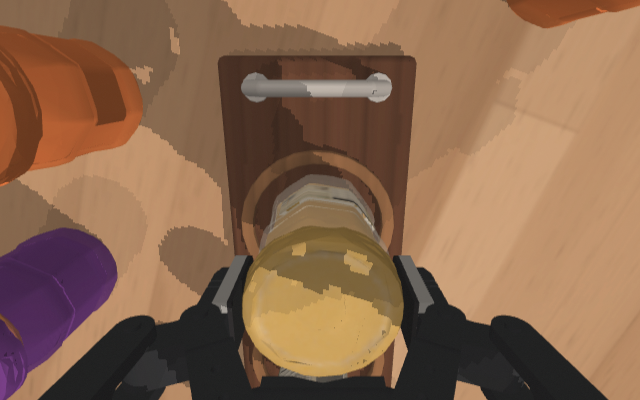

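Both pads bear on the lid, which sits centred between them at (325,300). The handle at (317,88) is clear. I'll squeeze harder and lift.

```bash
python3 g.py 0.533,0.053,0.23,18.8,.03 0.44,-0.12,0.23,18.8,.035 0.479,-0.393,0.23,18.8,.04 0.479,-0.393,0.094,18.8,.03
```

```text
t 5.38 tcp [0.5331 0.0531 0.0967] yaw 18.81 gap 0.0612 grip 87.2 F [-0.6 -0.7  5.3] q [-0.05  0.33 -0.32  0.92 -0.    1.19]
-> [0.533, 0.053, 0.23, 18.8, 0.03]
[[[-0.0, -0.0, -0.0075, 0.0, 0.0, 0.0], [-0.0, -0.0, -0.0277, 0.0, 0.0, 0.0], [-0.0001, -0.0, -0.0576, 0.0, 0.0, 0.0], [-0.0001, -0.0, -0.0939, 0.0001, 0.0, 0.0], [-0.0002, -0.0, -0.1333, 0.0001, 0.0001, 0.0]]]
[[[0.0, -0.0001, -0.0395, 0.0, -0.0, 0.0], [-0.0, -0.0001, -0.0758, 0.0, -0.0, 0.0], [-0.0, -0.0001, -0.1056, 0.0001, 0.0, 0.0], [-0.0001, -0.0001, -0.1259, 0.0001, 0.0, 0.0], [-0.0001, -0.0001, -0.1334, 0.0001, 0.0, 0.0]]]
-> [0.44, -0.12, 0.23, 18.8, 0.035]
[[[-0.0075, -0.0081, 0.0, -0.0, 0.0, 0.0], [-0.0278, -0.0299, 0.0, -0.0, 0.0, 0.0], [-0.0578, -0.0621, 0.0, -0.0, 0.0, 0.0], [-0.0942, -0.1013, 0.0, -0.0, 0.0, 0.0], [-0.1337, -0.1438, 0.0001, -0.0, 0.0, 0.0]]]
[[[-0.0396, -0.0426, -0.0, -0.0, 0.0, 0.0], [-0.076, -0.0817, -0.0, -0.0, 0.0, 0.0], [-0.106, -0.114, -0.0, -0.0, 0.0, 0.0], [-0.1263, -0.1358, 0.0, -0.0, 0.0, 0.0], [-0.1338, -0.1439, 0.0, -0.0, 0.0, 0.0]]]
-> [0.479, -0.393, 0.23, 18.8, 0.04]
[[[-0.0152, -0.0029, 0.0, -0.0, 0.0, 0.0], [-0.0564, -0.0106, 0.0, -0.0, 0.0, 0.0], [-0.1171, -0.0221, 0.0, -0.0, 0.0, 0.0], [-0.1908, -0.036, 0.0, -0.0, 0.0, 0.0], [-0.271, -0.0511, 0.0, -0.0, 0.0, 0.0]]]
[[[-0.0802, -0.0151, 0.0, -0.0, 0.0, 0.0], [-0.1539, -0.029, 0.0001, -0.0, 0.0, 0.0], [-0.2146, -0.0405, 0.0001, -0.0, 0.0, 0.0], [-0.2558, -0.0483, 0.0001, -0.0, 0.0, 0.0], [-0.271, -0.0511, 0.0001, -0.0, 0.0, 0.0]]]
-> [0.479, -0.393, 0.094, 18.8, 0.03]
[[[0.0, 0.0, 0.0076, -0.0, 0.0, 0.0], [0.0, 0.0, 0.0283, -0.0, 0.0, 0.0], [0.0, 0.0, 0.0587, -0.0, 0.0, 0.0], [0.0, 0.0, 0.0957, -0.0, 0.0, 0.0], [0.0, 0.0, 0.136, -0.0, 0.0, 0.0]]]
[[[0.0, 0.0, 0.0402, -0.0, 0.0, 0.0], [0.0, 0.0, 0.0772, -0.0, 0.0, 0.0], [0.0, 0.0, 0.1077, -0.0, 0.0, 0.0], [0.0, 0.0, 0.1284, -0.0, 0.0, 0.0], [0.0, 0.0, 0.136, -0.0, 0.0, 0.0]]]
```

Call:
carry_out(
  increments=[
    [[0, 0, 0, 0, 0, 0], [0, 0, -0.004, 0, 0, 0], [0, 0, -0.015, 0, 0, 0], [0, 0, -0.03, 0, 0, 0], [0, 0, -0.04, 0, 0, 0]],
  ],
  squeeze=115,
)

```text
clock: 6.0
tcp_pos: [0.5328, 0.0533, 0.1165]
orientation: [0.0, 0.582, 0.813, 0.0]
wrist_force: [-0.0, 0.6, -3.4]
finger_gap: 0.0607
grip_force: 124.5
```

Call:
carry_out(
  increments=[
    [[0, 0, -0.006, 0, 0, 0], [0, 0, -0.022, 0, 0, 0], [0, 0, -0.048, 0, 0, 0], [0, 0, -0.08, 0, 0, 0], [0, 0, -0.113, 0, 0, 0]],
  ],
)

```text
clock: 6.62
tcp_pos: [0.5329, 0.0532, 0.174]
orientation: [0.0, 0.582, 0.813, 0.0]
wrist_force: [0.0, 0.1, -2.8]
finger_gap: 0.0604
grip_force: 124.5
```

Call:
carry_out(
  increments=[
    [[0, 0, -0.033, 0, 0, 0], [0, 0, -0.065, 0, 0, 0], [0, 0, -0.091, 0, 0, 0], [0, 0, -0.107, 0, 0, 0], [0, 0, -0.113, 0, 0, 0]],
  ],
)

```text
clock: 7.25
tcp_pos: [0.5328, 0.0532, 0.2294]
orientation: [0.0, 0.582, 0.813, 0.0]
wrist_force: [-0.1, 0.5, -3.0]
finger_gap: 0.0604
grip_force: 124.5
```

Call:
carry_out(
  increments=[
    [[-0.0075, -0.0081, 0, 0, 0, 0], [-0.0278, -0.0299, 0, 0, 0, 0], [-0.0578, -0.0621, 0, 0, 0, 0], [-0.0942, -0.1013, 0, 0, 0, 0], [-0.1337, -0.1438, 0, 0, 0, 0]],
  ],
)

```text
clock: 7.88
tcp_pos: [0.4849, -0.0345, 0.2285]
orientation: [-0.0, 0.582, 0.813, -0.0]
wrist_force: [0.8, -0.9, -3.1]
finger_gap: 0.0606
grip_force: 124.7
```

Call:
carry_out(
  increments=[
    [[-0.0396, -0.0426, 0, 0, 0, 0], [-0.076, -0.0817, 0, 0, 0, 0], [-0.106, -0.114, 0, 0, 0, 0], [-0.1263, -0.1358, 0, 0, 0, 0], [-0.1338, -0.1439, 0, 0, 0, 0]],
  ],
)

```text
clock: 8.5
tcp_pos: [0.4389, -0.1205, 0.2288]
orientation: [-0.0, 0.583, 0.813, -0.0]
wrist_force: [-0.3, 0.1, -3.2]
finger_gap: 0.0606
grip_force: 124.7
```

Call:
carry_out(
  increments=[
    [[-0.0152, -0.0029, 0, 0, 0, 0], [-0.0564, -0.0106, 0, 0, 0, 0], [-0.1171, -0.0221, 0, 0, 0, 0], [-0.1908, -0.036, 0, 0, 0, 0], [-0.271, -0.0511, 0, 0, 0, 0]],
  ],
)

```text
clock: 9.12
tcp_pos: [0.4598, -0.2582, 0.2289]
orientation: [0.0, 0.582, 0.813, -0.0]
wrist_force: [0.2, 0.3, -2.4]
finger_gap: 0.061
grip_force: 124.7
```

Call:
carry_out(
  increments=[
    [[-0.0802, -0.0151, 0, 0, 0, 0], [-0.1539, -0.029, 0, 0, 0, 0], [-0.2146, -0.0405, 0, 0, 0, 0], [-0.2558, -0.0483, 0, 0, 0, 0], [-0.271, -0.0511, 0, 0, 0, 0]],
  ],
)

```text
clock: 9.75
tcp_pos: [0.4787, -0.3948, 0.2281]
orientation: [-0.0, 0.582, 0.813, -0.0]
wrist_force: [-0.5, 0.5, -3.3]
finger_gap: 0.0606
grip_force: 124.7
```

```bash
python3 - <<'E'
from h import *
c=env.read_camera("scene"); np.savez("s3.npz",**c)
w=wrist(); a=cv2.resize(c["frame"][40:240,300:500],(400,400)); cv2.imwrite("pics/s3.png",np.hstack([a,w["frame"][:,100:500]]))
E
python3 g.py 0.479,-0.393,0.094,18.8,.03
```

```text
t 9.85 tcp [ 0.4786 -0.3937  0.2283] yaw 18.78 gap 0.0606 grip 124.7 F [-0.5  0.2 -2.8] q [-0.82  0.41  0.13  1.29 -0.    0.43]
-> [0.479, -0.393, 0.094, 18.8, 0.03]
[[[0.0, 0.0, 0.0075, -0.0, -0.0, -0.0], [0.0001, 0.0001, 0.0279, -0.0, -0.0, -0.0], [0.0002, 0.0003, 0.058, -0.0, -0.0, -0.0], [0.0003, 0.0004, 0.0946, -0.0, -0.0, -0.0], [0.0005, 0.0006, 0.1343, -0.0, -0.0, -0.0]]]
[[[0.0001, 0.0002, 0.0398, -0.0, -0.0001, -0.0], [0.0002, 0.0003, 0.0763, -0.0, -0.0001, -0.0001], [0.0003, 0.0005, 0.1064, -0.0, -0.0001, -0.0001], [0.0004, 0.0006, 0.1268, -0.0, -0.0001, -0.0001], [0.0004, 0.0006, 0.1343, -0.0001, -0.0001, -0.0001]]]
```

View pics/s3.png

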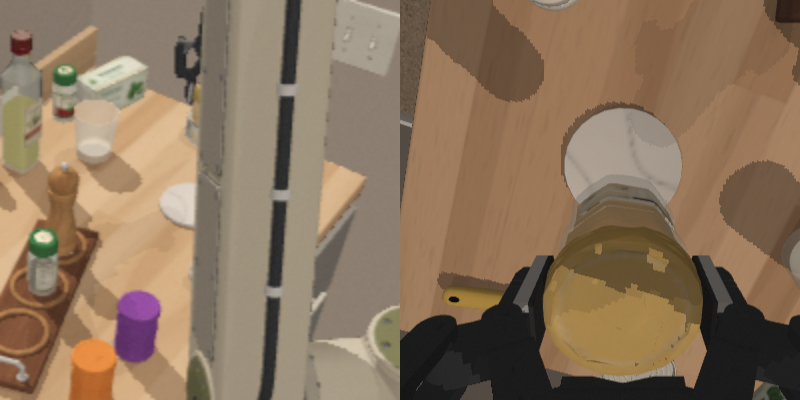

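The honey jar hangs upright in the grip, lid at (622,300) in the right panel, with the stone disc below at (622,165). The handle well is now empty. I'll set it down on the disc.

Call:
carry_out(
  increments=[
    [[0, 0, 0.0075, 0, 0, 0], [0, 0, 0.028, 0, 0, 0], [0, 0, 0.058, 0, 0, 0], [0, 0, 0.0946, 0, 0, 0], [0, 0, 0.1343, 0, 0, 0]],
  ],
)

```text
clock: 10.48
tcp_pos: [0.4785, -0.3921, 0.1604]
orientation: [-0.0, 0.582, 0.813, 0.0]
wrist_force: [0.8, 1.0, -3.0]
finger_gap: 0.0605
grip_force: 124.7
```

Call:
carry_out(
  increments=[
    [[0, 0, 0.0398, 0, 0, 0], [0, 0, 0.0763, 0, 0, 0], [0, 0, 0.1064, 0, 0, 0], [0, 0, 0.1268, 0, 0, 0], [0, 0, 0.1343, 0, 0, 0]],
  ],
)

```text
clock: 11.1
tcp_pos: [0.4785, -0.3924, 0.094]
orientation: [-0.0, 0.582, 0.813, 0.0]
wrist_force: [-0.4, -0.3, -2.7]
finger_gap: 0.0607
grip_force: 124.7
```

Call:
carry_out(
  increments=[
    [[0, 0, 0.001, 0, 0, 0], [0, 0, 0.002, 0, 0, 0], [0, 0, 0.003, 0, 0, 0], [0, 0, 0.004, 0, 0, 0], [0, 0, 0.005, 0, 0, 0]],
  ],
)

```text
clock: 11.72
tcp_pos: [0.4787, -0.3928, 0.0924]
orientation: [0.0, 0.582, 0.813, -0.0]
wrist_force: [0.8, 0.2, -3.3]
finger_gap: 0.0605
grip_force: 124.7
```

Call:
carry_out(
  increments=[
    [[0, 0, 0.001, 0, 0, 0], [0, 0, 0.002, 0, 0, 0], [0, 0, 0.003, 0, 0, 0], [0, 0, 0.004, 0, 0, 0], [0, 0, 0.004, 0, 0, 0]],
  ],
)

```text
clock: 12.35
tcp_pos: [0.4788, -0.3931, 0.091]
orientation: [0.001, 0.582, 0.813, -0.0]
wrist_force: [-1.5, 0.7, 4.1]
finger_gap: 0.0606
grip_force: 124.6
```

Contact. I'll release in two steps and go up.

Call:
carry_out(
  increments=[
    [[0, 0, 0, 0, 0, 0], [0, 0, 0, 0, 0, 0], [0, 0, 0, 0, 0, 0], [0, 0, 0, 0, 0, 0], [0, 0, 0, 0, 0, 0]],
  ],
  jaw=0,
)

```text
clock: 12.98
tcp_pos: [0.4787, -0.3928, 0.0902]
orientation: [0.0, 0.582, 0.813, -0.0]
wrist_force: [0.7, 0.4, 0.0]
finger_gap: 0.0853
grip_force: 0.0
```

Call:
carry_out(
  increments=[
    [[0, 0, 0, 0, 0, 0], [0, 0, -0.01, 0, 0, 0], [0, 0, -0.04, 0, 0, 0], [0, 0, -0.08, 0, 0, 0], [0, 0, -0.13, 0, 0, 0]],
  ],
)

```text
clock: 13.6
tcp_pos: [0.4787, -0.3928, 0.1567]
orientation: [0.0, 0.582, 0.813, -0.0]
wrist_force: [-0.0, -0.5, -0.1]
finger_gap: 0.085
grip_force: 0.0
```

```bash
python3 g.py 0.46,-0.30,0.28,18.8,.06 0.565,-0.08,0.30,18.8,.06
```

```text
t 13.6 tcp [ 0.4787 -0.3928  0.1567] yaw 18.82 gap 0.085 grip 0.0 F [-0.  -0.5 -0.1] q [-0.82  0.44 -0.    1.13 -0.    0.43]
-> [0.46, -0.3, 0.28, 18.8, 0.06]
[[[0.0195, 0.0026, -0.0257, 0.0, 0.0, 0.0], [0.066, 0.0086, -0.0868, 0.0, 0.0, 0.0], [0.1215, 0.0159, -0.1599, 0.0, 0.0, 0.0], [0.1681, 0.022, -0.221, 0.0, 0.0, 0.0], [0.1876, 0.0245, -0.2467, 0.0, 0.0, 0.0]]]
-> [0.565, -0.08, 0.3, 18.8, 0.06]
[[[0.0098, 0.0095, -0.0011, 0.0, 0.0, 0.0], [0.0363, 0.0354, -0.0042, 0.0, 0.0, 0.0], [0.0753, 0.0736, -0.0087, 0.0, 0.0, 0.0], [0.1227, 0.1199, -0.0141, 0.0, 0.0, 0.0], [0.1744, 0.1704, -0.02, 0.0, 0.0, 0.0]]]
[[[0.0516, 0.0504, -0.006, 0.0, 0.0, 0.0], [0.099, 0.0967, -0.0114, 0.0, 0.0, 0.0], [0.138, 0.1349, -0.0159, 0.0, 0.0, 0.0], [0.1645, 0.1608, -0.0189, 0.0, 0.0, 0.0], [0.1743, 0.1703, -0.0201, 0.0, 0.0, 0.0]]]
```

Call:
carry_out(
  increments=[
    [[0.0195, 0.0026, -0.0257, 0, 0, 0], [0.066, 0.0086, -0.0868, 0, 0, 0], [0.1215, 0.0159, -0.1599, 0, 0, 0], [0.1681, 0.022, -0.221, 0, 0, 0], [0.1876, 0.0245, -0.2467, 0, 0, 0]],
  ],
)

```text
clock: 14.22
tcp_pos: [0.4602, -0.2989, 0.2809]
orientation: [0.002, 0.582, 0.814, -0.0]
wrist_force: [0.2, -0.1, 0.7]
finger_gap: 0.0854
grip_force: 0.0
```

Call:
carry_out(
  increments=[
    [[0.0098, 0.0095, -0.0011, 0, 0, 0], [0.0363, 0.0354, -0.0042, 0, 0, 0], [0.0753, 0.0736, -0.0087, 0, 0, 0], [0.1227, 0.1199, -0.0141, 0, 0, 0], [0.1744, 0.1704, -0.02, 0, 0, 0]],
  ],
)

```text
clock: 14.85
tcp_pos: [0.5129, -0.1886, 0.2868]
orientation: [-0.001, 0.582, 0.813, -0.0]
wrist_force: [1.2, -0.1, -0.3]
finger_gap: 0.0853
grip_force: 0.0
```

Call:
carry_out(
  increments=[
    [[0.0516, 0.0504, -0.006, 0, 0, 0], [0.099, 0.0967, -0.0114, 0, 0, 0], [0.138, 0.1349, -0.0159, 0, 0, 0], [0.1645, 0.1608, -0.0189, 0, 0, 0], [0.1743, 0.1703, -0.0201, 0, 0, 0]],
  ],
)

```text
clock: 15.48
tcp_pos: [0.5653, -0.079, 0.2976]
orientation: [-0.001, 0.582, 0.814, -0.0]
wrist_force: [0.3, -0.5, -0.2]
finger_gap: 0.0853
grip_force: 0.0
```

Call:
carry_out(
  increments=[
    [[0, 0, 0, 0, 0, 0], [0, 0, 0, 0, 0, 0]],
  ],
)

```text
clock: 15.72
tcp_pos: [0.5648, -0.0807, 0.2984]
orientation: [-0.0, 0.582, 0.813, -0.0]
wrist_force: [0.9, -0.2, -0.8]
finger_gap: 0.0853
grip_force: 0.0
```

```bash
python3 - <<'E'
from h import *
c=wrist(); np.savez("w4.npz",**c); cv2.imwrite("pics/w4.png",c["frame"]); print((-c["R"].T@c["t"]).round(3))
for k in ("pepper_mill","spice_jar","well_handle","well_far"): print(k,[(np.round(d["position"],4).tolist(),round(d["score"],2)) for d in env.find_in("wrist",k)[:3]])
board(c)
p=cloud(c)[c["z_map"]>0]
for nm,x,y,lo,hi in(("mill",.597,-.15,.15,.19),("spice",.563,-.053,.105,.13),("mill neck",.597,-.15,.11,.13)):
    q=p[(np.hypot(p[:,0]-x,p[:,1]-y)<.045)&(p[:,2]>lo)&(p[:,2]<hi)]; print(nm,len(q),cv2.minEnclosingCircle(q[:,:2].astype(np.float32)) if len(q) else 0,q[:,2].max() if len(q) else 0)
E
python3 g.py
```

```text
[ 0.539 -0.004  0.422]
pepper_mill [([0.5898, -0.1384, 0.1481], 0.87)]
spice_jar [([0.5609, -0.0514, 0.1201], 0.68)]
well_handle [([0.5437, 0.0349, 0.0202], 0.63)]
well_far [([0.5893, -0.1398, 0.0166], 0.91)]
axis deg 108.89 width 0.1099 n 53 lateral-fixed origin [ 0.5645 -0.0473] b range -0.1662 0.1304
from handle end handle [ 0.5555 -0.0213] mid [ 0.5895 -0.1206] far [ 0.6235 -0.2199]
from far end handle [0.5304 0.0523] mid [ 0.5644 -0.0471] far [ 0.5984 -0.1464]
mill 2373 ((0.5980474948883057, -0.15398091077804565), 0.02502741478383541) 0.18436771100895108
spice 2143 ((0.5628032088279724, -0.05452826991677284), 0.023131689056754112) 0.12222291419022917
mill neck 176 ((0.595216691493988, -0.1450381577014923), 0.02207542024552822) 0.12995777407581507
t 15.97 tcp [ 0.5649 -0.0806  0.2987] yaw 18.76 gap 0.0856 grip 0.0 F [-0.4  0.1 -0. ] q [-0.28  0.3   0.14  1.41 -0.    0.96]
```

View pics/w4.png

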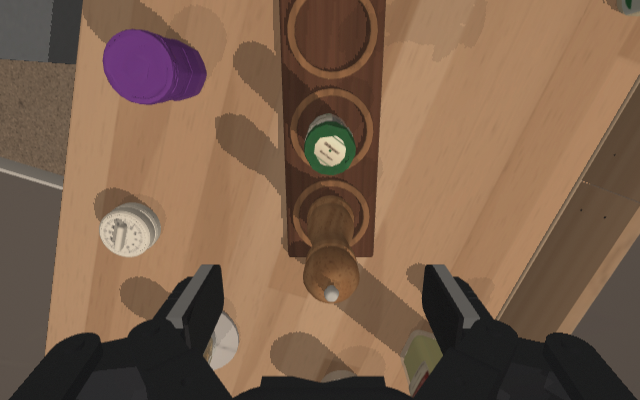

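Wrist view: empty handle well at (332,30), spice cap at (330,148), mill head at (331,275). I'll fit the wells' rings to settle the well centres.

```bash
cat >> h.py <<'E'
def rings(c,x0=(.5645,-.048,1.9),which=(.105,0,-.105)):
    hsv=cv2.cvtColor(c["frame"],cv2.COLOR_BGR2HSV).astype(int); P=cloud(c); v,u=np.nonzero((c["z_map"]>0)&(P[...,2]<.03)&(P[...,2]>.008))
    q=plane(c,np.c_[u,v].astype(float),.020); val=c["frame"][v,u].sum(1).astype(float)
    def cost(p):
        e=np.array([np.cos(p[2]),np.sin(p[2])]);s=0
        for k in which:
            r=np.hypot(*(q-(p[:2]+k*e)).T); a=(r>.041)&(r<.047); b=((r>.032)&(r<.038))|((r>.050)&(r<.053))
            if a.sum()>30: s-=np.median(val[a])*0+val[a].mean()-val[b].mean()
        return s
    from scipy.optimize import minimize
    b=min((minimize(cost,[x0[0]+dx,x0[1]+dy,x0[2]],method="Nelder-Mead",options=dict(initial_simplex=[[x0[0]+dx,x0[1]+dy,x0[2]],[x0[0]+dx+.004,x0[1]+dy,x0[2]],[x0[0]+dx,x0[1]+dy+.004,x0[2]],[x0[0]+dx,x0[1]+dy,x0[2]+.02]])) for dx in(-.003,.003) for dy in(-.004,0,.004)),key=lambda r:r.fun)
    e=np.array([np.cos(b.x[2]),np.sin(b.x[2])]); print("rings",b.x[:2].round(4),np.degrees(b.x[2]).round(2),b.fun,[(b.x[:2]+k*e).round(4).tolist() for k in(.105,0,-.105)])
E
python3 - <<'E'
from h import *
for f in("w1","w2","w4"):
    print(f)
    c=np.load(f+".npz")
    if f!="w2":
        rings(c)
    for k in((.105,),(0,),(-.105,)):
      if not(f=="w2" and k[0]<.1): rings(c,which=k)
E
```

```text
w1
rings [ 0.5661 -0.051 ] 109.01 -280.33586709106396 [[0.5319, 0.0483], [0.5661, -0.051], [0.6003, -0.1502]]
rings [ 0.5689 -0.0498] 110.56 -84.12204566384852 [[0.532, 0.0485], [0.5689, -0.0498], [0.6057, -0.1481]]
rings [ 0.5665 -0.0511] 109.64 -97.80201863354037 [[0.5312, 0.0478], [0.5665, -0.0511], [0.6018, -0.15]]
rings [ 0.5653 -0.0514] 109.45 -99.41394812408794 [[0.5303, 0.0476], [0.5653, -0.0514], [0.6003, -0.1504]]
w2
rings [ 0.5649 -0.0513] 108.25 -91.2070424709043 [[0.532, 0.0484], [0.5649, -0.0513], [0.5978, -0.151]]
w4
rings [ 0.5664 -0.0515] 108.82 -288.49421692276417 [[0.5326, 0.0478], [0.5664, -0.0515], [0.6003, -0.1509]]
rings [ 0.5695 -0.0504] 110.58 -103.76521751500263 [[0.5326, 0.0479], [0.5695, -0.0504], [0.6064, -0.1487]]
rings [ 0.5663 -0.0517] 109.4 -89.59253443885879 [[0.5314, 0.0473], [0.5663, -0.0517], [0.6011, -0.1508]]
rings [ 0.5655 -0.052 ] 109.44 -95.396284695824 [[0.5305, 0.0471], [0.5655, -0.052], [0.6004, -0.151]]
```

```bash
python3 - <<'E'
from h import *
c=np.load("w4.npz"); z=c["z_map"]; v,u=np.mgrid[:400,:640]
p=np.stack([u,v,np.ones_like(u)],-1)@np.linalg.inv(c["intrinsics"]).T*z[...,None]; T=c["T_tool_cam"]; p=p@T[:3,:3].T+T[:3,3]
for x in(275,320,370): print("palm",x,z[395,x].round(3),p[395,x].round(4),p[382,x].round(4))
for n in("scene0","side0"):
    c=np.load(n+".npz"); q=cloud(c)[c["z_map"]>0]; q=q[(np.hypot(q[:,0]-.598,q[:,1]+.152)<.2)&(q[:,2]>.05)&(q[:,2]<.4)]
    g=np.round(q[:,:2]/.03).astype(int); 
    for k in np.unique(g,axis=0):
        m=(g==k).all(1)
        if m.sum()>8: print(n,k*.03,q[m,2].max().round(3),end="; ")
    print()
E
python3 g.py 0.598,-0.152,0.25,18.8,.05 0.598,-0.152,0.15,18.8,.03
```

```text
palm 275 0.081 [ 0.0117 -0.0105 -0.061 ] [ 0.0107 -0.0111 -0.0564]
palm 320 0.082 [ 0.0115  0.     -0.0609] [ 0.0099 -0.     -0.0556]
palm 370 0.082 [ 0.0108  0.0118 -0.0602] [ 0.0102  0.0124 -0.0558]
scene0 [0.51 0.03] 0.113; scene0 [ 0.54 -0.06] 0.125; scene0 [ 0.54 -0.03] 0.124; scene0 [0.54 0.03] 0.113; scene0 [ 0.57 -0.15] 0.177; scene0 [ 0.57 -0.12] 0.165; scene0 [ 0.57 -0.06] 0.127; scene0 [ 0.57 -0.03] 0.124; scene0 [ 0.6  -0.15] 0.185; scene0 [ 0.6  -0.12] 0.169; 
side0 [0.51 0.03] 0.112; side0 [ 0.54 -0.06] 0.125; side0 [ 0.54 -0.03] 0.123; side0 [0.54 0.03] 0.112; side0 [ 0.57 -0.15] 0.17; side0 [ 0.57 -0.06] 0.124; side0 [ 0.57 -0.03] 0.126; side0 [0.57 0.03] 0.112; side0 [ 0.6  -0.15] 0.187; side0 [ 0.6  -0.12] 0.169; side0 [ 0.6  -0.06] 0.114; side0 [ 0.63 -0.15] 0.168; 
t 15.97 tcp [ 0.5649 -0.0806  0.2987] yaw 18.76 gap 0.0856 grip 0.0 F [-0.4  0.1 -0. ] q [-0.28  0.3   0.14  1.41 -0.    0.96]
-> [0.598, -0.152, 0.25, 18.8, 0.05]
[[[-0.0163, 0.0017, 0.0101, 0.0, 0.0, -0.0], [-0.0551, 0.0059, 0.0343, 0.0, 0.0, -0.0], [-0.1014, 0.0109, 0.0631, 0.0, 0.0, -0.0001], [-0.1402, 0.015, 0.0873, 0.0, 0.0, -0.0001], [-0.1565, 0.0168, 0.0974, 0.0, 0.0, -0.0001]]]
-> [0.598, -0.152, 0.15, 18.8, 0.03]
[[[0.0, -0.0, 0.0208, 0.0, 0.0, -0.0], [0.0, -0.0, 0.0704, 0.0, 0.0, -0.0], [0.0, -0.0, 0.1296, 0.0, 0.0, -0.0], [0.0, -0.0001, 0.1792, 0.0, 0.0, -0.0], [0.0001, -0.0001, 0.2, 0.0, 0.0, -0.0]]]
```

Call:
carry_out(
  increments=[
    [[-0.0163, 0.0017, 0.0101, 0, 0, 0], [-0.0551, 0.0059, 0.0343, 0, 0, 0], [-0.1014, 0.0109, 0.0631, 0, 0, 0], [-0.1402, 0.015, 0.0873, 0, 0, 0], [-0.1565, 0.0168, 0.0974, 0, 0, 0]],
  ],
)

```text
clock: 16.6
tcp_pos: [0.5982, -0.1532, 0.2478]
orientation: [-0.001, 0.583, 0.813, -0.0]
wrist_force: [-0.1, 0.4, 0.5]
finger_gap: 0.0853
grip_force: 0.0
```

Call:
carry_out(
  increments=[
    [[0, 0, 0.0208, 0, 0, 0], [0, 0, 0.0704, 0, 0, 0], [0, 0, 0.1296, 0, 0, 0], [0, 0, 0.1792, 0, 0, 0], [0, 0, 0.2, 0, 0, 0]],
  ],
)

```text
clock: 17.23
tcp_pos: [0.5972, -0.1504, 0.1484]
orientation: [-0.001, 0.582, 0.813, -0.0]
wrist_force: [-0.5, -0.6, -0.8]
finger_gap: 0.0854
grip_force: 0.0
```

Call:
carry_out(
  increments=[
    [[0, 0, 0.006, 0, 0, 0], [0, 0, 0.014, 0, 0, 0], [0, 0, 0.022, 0, 0, 0], [0, 0, 0.028, 0, 0, 0], [0, 0, 0.03, 0, 0, 0]],
  ],
)

```text
clock: 17.85
tcp_pos: [0.5982, -0.1515, 0.1348]
orientation: [0.0, 0.582, 0.813, -0.0]
wrist_force: [0.7, -0.2, -0.3]
finger_gap: 0.0853
grip_force: 0.0
```

```bash
python3 g.py
python3 - <<'E'
from h import *
c=wrist(); cv2.imwrite("pics/w5.png",c["frame"])
E
```

```text
t 17.85 tcp [ 0.5982 -0.1515  0.1348] yaw 18.81 gap 0.0853 grip 0.0 F [ 0.7 -0.2 -0.3] q [-0.38  0.45 -0.04  1.08 -0.    0.86]
```

View pics/w5.png

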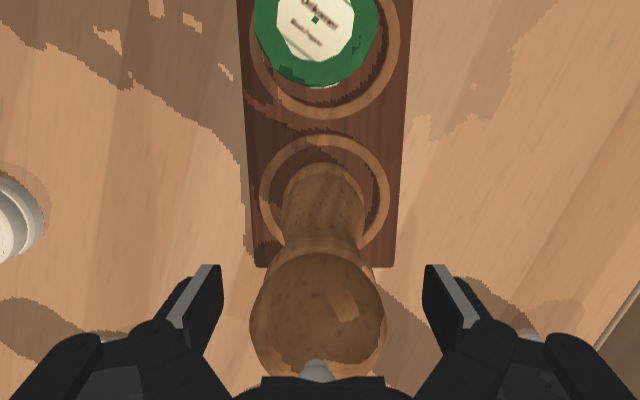

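The mill's head, at (318,310), is centred between the open fingers. I'll creep down, watching the force.

Call:
carry_out(
  increments=[
    [[0, 0, 0.002, 0, 0, 0], [0, 0, 0.004, 0, 0, 0], [0, 0, 0.006, 0, 0, 0], [0, 0, 0.008, 0, 0, 0], [0, 0, 0.008, 0, 0, 0]],
  ],
)

```text
clock: 18.52
tcp_pos: [0.5982, -0.1514, 0.1308]
orientation: [-0.0, 0.582, 0.813, -0.0]
wrist_force: [1.3, 0.8, 0.9]
finger_gap: 0.0849
grip_force: 0.0
```

Call:
carry_out(
  increments=[
    [[0, 0, 0.002, 0, 0, 0], [0, 0, 0.004, 0, 0, 0], [0, 0, 0.004, 0, 0, 0]],
  ],
)

```text
clock: 18.9
tcp_pos: [0.5984, -0.1514, 0.1291]
orientation: [0.0, 0.582, 0.813, 0.0]
wrist_force: [-0.6, 0.4, 0.6]
finger_gap: 0.0853
grip_force: 0.0
```

Call:
carry_out(
  increments=[
    [[0, 0, 0.002, 0, 0, 0], [0, 0, 0.004, 0, 0, 0], [0, 0, 0.004, 0, 0, 0]],
  ],
)

```text
clock: 19.27
tcp_pos: [0.5995, -0.1518, 0.1289]
orientation: [0.002, 0.582, 0.813, 0.0]
wrist_force: [-1.4, 1.6, 8.4]
finger_gap: 0.0857
grip_force: 0.0
```

The palm touches the knob at TCP z ≈ 0.129, as computed. I'll back off 3 mm and grip there; the fingertips then bear around 103–120 mm up.

Call:
carry_out(
  increments=[
    [[0, 0, -0.004, 0, 0, 0], [0, 0, -0.009, 0, 0, 0], [0, 0, -0.009, 0, 0, 0]],
  ],
)

```text
clock: 19.65
tcp_pos: [0.5981, -0.1514, 0.1312]
orientation: [-0.0, 0.582, 0.813, -0.0]
wrist_force: [0.0, -0.0, -0.4]
finger_gap: 0.0855
grip_force: 0.0
```

Call:
carry_out(
  increments=[
    [[0, 0, 0, 0, 0, 0], [0, 0, 0, 0, 0, 0], [0, 0, 0, 0, 0, 0], [0, 0, 0, 0, 0, 0], [0, 0, 0, 0, 0, 0]],
  ],
  jaw=1,
  squeeze=60,
)

```text
clock: 20.27
tcp_pos: [0.5985, -0.1516, 0.1317]
orientation: [0.0, 0.582, 0.813, 0.0]
wrist_force: [0.4, -0.1, 2.2]
finger_gap: 0.0468
grip_force: 61.9
```

Call:
carry_out(
  increments=[
    [[0, 0, 0, 0, 0, 0], [0, 0, 0, 0, 0, 0], [0, 0, -0.01, 0, 0, 0], [0, 0, -0.025, 0, 0, 0], [0, 0, -0.04, 0, 0, 0]],
  ],
)

```text
clock: 20.9
tcp_pos: [0.598, -0.1512, 0.1516]
orientation: [-0.0, 0.582, 0.813, -0.0]
wrist_force: [0.5, 0.1, -1.8]
finger_gap: 0.0469
grip_force: 61.7
```

```bash
python3 - <<'E'
from h import *
c=wrist(); np.savez("w6.npz",**c); d=env.read_camera("side"); cv2.imwrite("pics/w6.png",np.hstack([c["frame"][:,120:520],cv2.resize(d["frame"][80:280,200:400],(400,400))]))
E
python3 g.py
```

```text
t 21.0 tcp [ 0.5988 -0.1516  0.1526] yaw 18.82 gap 0.0468 grip 61.7 F [ 0.3  0.1 -1. ] q [-0.38  0.44 -0.02  1.12 -0.    0.86]
```

View pics/w6.png

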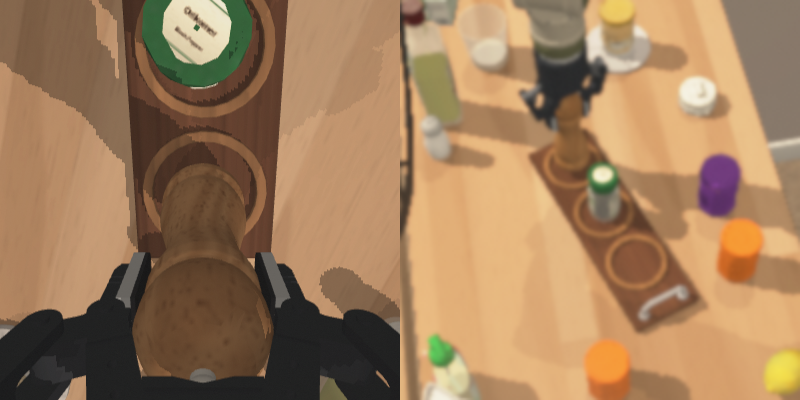

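The mill is held and upright. In the side panel the honey jar stands on the disc at (618,30). I'll carry the mill over the spice jar to the handle well.

```bash
python3 g.py 0.598,-0.151,0.285,18.8,.035 0.532,0.049,0.285,18.8,.04 0.532,0.049,0.136,18.8,.03
```

```text
t 21.0 tcp [ 0.5988 -0.1516  0.1526] yaw 18.82 gap 0.0468 grip 61.7 F [ 0.3  0.1 -1. ] q [-0.38  0.44 -0.02  1.12 -0.    0.86]
-> [0.598, -0.151, 0.285, 18.8, 0.035]
[[[0.0, -0.0, -0.0074, 0.0, 0.0, 0.0], [0.0001, -0.0001, -0.0275, 0.0, 0.0, 0.0], [0.0003, -0.0002, -0.0572, 0.0, 0.0, 0.0], [0.0005, -0.0003, -0.0932, 0.0001, 0.0001, 0.0], [0.0007, -0.0004, -0.1324, 0.0001, 0.0001, 0.0]]]
[[[0.0002, -0.0001, -0.0392, 0.0, 0.0, 0.0], [0.0004, -0.0002, -0.0752, 0.0001, 0.0, 0.0], [0.0006, -0.0003, -0.1049, 0.0001, 0.0001, 0.0], [0.0007, -0.0004, -0.125, 0.0001, 0.0001, 0.0], [0.0007, -0.0004, -0.1324, 0.0001, 0.0001, 0.0]]]
-> [0.532, 0.049, 0.285, 18.8, 0.04]
[[[0.0118, 0.0001, 0.0, 0.0, -0.0, 0.0], [0.0438, 0.0004, 0.0, 0.0, -0.0, 0.0], [0.091, 0.0009, 0.0, 0.0, -0.0, 0.0], [0.1483, 0.0014, 0.0, 0.0, -0.0, 0.0], [0.2106, 0.002, 0.0, 0.0, -0.0, 0.0]]]
[[[0.0624, 0.0006, 0.0, 0.0, -0.0, 0.0], [0.1196, 0.0012, 0.0, 0.0, -0.0, 0.0], [0.1668, 0.0016, 0.0, 0.0, -0.0, 0.0], [0.1988, 0.0019, 0.0, 0.0, -0.0, 0.0], [0.2106, 0.002, 0.0, 0.0, -0.0, 0.0]]]
-> [0.532, 0.049, 0.136, 18.8, 0.03]
[[[-0.0, 0.0, 0.0083, 0.0, -0.0, 0.0], [-0.0, 0.0, 0.031, 0.0, -0.0, 0.0], [-0.0, 0.0, 0.0644, 0.0, -0.0, 0.0], [-0.0, 0.0, 0.1049, 0.0, -0.0, 0.0], [-0.0, 0.0, 0.149, 0.0, -0.0, 0.0]]]
[[[-0.0, 0.0, 0.0441, 0.0, -0.0, 0.0], [-0.0, 0.0, 0.0846, 0.0, -0.0, 0.0], [-0.0, 0.0, 0.118, 0.0, -0.0, 0.0], [-0.0, 0.0, 0.1407, 0.0, -0.0, 0.0], [-0.0, 0.0, 0.149, 0.0, -0.0, 0.0]]]
```

Call:
carry_out(
  increments=[
    [[0, 0, -0.0074, 0, 0, 0], [0.0001, -0.0001, -0.0275, 0, 0, 0], [0.0003, -0.0002, -0.0572, 0, 0, 0], [0.0005, -0.0003, -0.0932, 0, 0, 0], [0.0007, -0.0004, -0.1324, 0, 0, 0]],
  ],
)

```text
clock: 21.62
tcp_pos: [0.598, -0.1511, 0.2192]
orientation: [0.0, 0.582, 0.813, 0.0]
wrist_force: [-0.2, 0.5, -1.8]
finger_gap: 0.0471
grip_force: 61.7
```

Call:
carry_out(
  increments=[
    [[0.0002, -0.0001, -0.0392, 0, 0, 0], [0.0004, -0.0002, -0.0752, 0, 0, 0], [0.0006, -0.0003, -0.1049, 0, 0, 0], [0.0007, -0.0004, -0.125, 0, 0, 0], [0.0007, -0.0004, -0.1324, 0, 0, 0]],
  ],
)

```text
clock: 22.25
tcp_pos: [0.5978, -0.151, 0.2845]
orientation: [0.0, 0.582, 0.813, 0.0]
wrist_force: [-0.7, -0.0, -3.1]
finger_gap: 0.0471
grip_force: 61.7
```

Call:
carry_out(
  increments=[
    [[0.0118, 0.0001, 0, 0, 0, 0], [0.0438, 0.0004, 0, 0, 0, 0], [0.091, 0.0009, 0, 0, 0, 0], [0.1483, 0.0014, 0, 0, 0, 0], [0.2106, 0.002, 0, 0, 0, 0]],
  ],
)

```text
clock: 22.88
tcp_pos: [0.5634, -0.0486, 0.2836]
orientation: [-0.0, 0.582, 0.813, 0.0]
wrist_force: [-0.5, -0.2, -1.6]
finger_gap: 0.0466
grip_force: 61.7
```

Call:
carry_out(
  increments=[
    [[0.0624, 0.0006, 0, 0, 0, 0], [0.1196, 0.0012, 0, 0, 0, 0], [0.1668, 0.0016, 0, 0, 0, 0], [0.1988, 0.0019, 0, 0, 0, 0], [0.2106, 0.002, 0, 0, 0, 0]],
  ],
)

```text
clock: 23.5
tcp_pos: [0.5309, 0.0505, 0.2839]
orientation: [0.0, 0.581, 0.814, -0.0]
wrist_force: [-0.5, -0.3, -2.0]
finger_gap: 0.0468
grip_force: 61.7
```

```bash
python3 - <<'E'
from h import *
for n in("scene","side"):
    c=env.read_camera(n); p=cloud(c)[c["z_map"]>0]
    q=p[(np.hypot(p[:,0]-.532,p[:,1]-.049)<.06)&(p[:,2]>.15)&(p[:,2]<.24)]
    for a,b in((.16,.18),(.19,.21),(.22,.25)):
        w=q[(q[:,2]>a)&(q[:,2]<b)]; print(n,a,len(w),((w.min(0)+w.max(0))/2).round(4) if len(w) else 0)
E
python3 g.py 0.532,0.049,0.136,18.8,.03
```

```text
scene 0.16 64 [0.53   0.0567 0.1727]
scene 0.19 100 [0.5268 0.0554 0.2001]
scene 0.22 114 [0.5275 0.0559 0.23  ]
side 0.16 54 [0.534  0.0597 0.1739]
side 0.19 72 [0.5336 0.0579 0.2   ]
side 0.22 99 [0.5324 0.0575 0.2302]
t 23.6 tcp [0.5313 0.0497 0.2839] yaw 18.87 gap 0.0468 grip 61.7 F [-0.5 -0.6 -1.5] q [-0.06  0.22  0.01  1.36 -0.    1.18]
-> [0.532, 0.049, 0.136, 18.8, 0.03]
[[[-0.0, 0.0, 0.0083, 0.0, 0.0, 0.0], [-0.0002, 0.0001, 0.0308, 0.0, 0.0, 0.0], [-0.0004, 0.0002, 0.0639, 0.0, 0.0, 0.0], [-0.0006, 0.0003, 0.1041, 0.0, 0.0, 0.0001], [-0.0008, 0.0004, 0.1479, 0.0, 0.0, 0.0001]]]
[[[-0.0003, 0.0001, 0.0437, 0.0, 0.0, 0.0], [-0.0005, 0.0002, 0.0839, 0.0, 0.0, 0.0001], [-0.0007, 0.0003, 0.1171, 0.0, 0.0, 0.0001], [-0.0008, 0.0003, 0.1395, 0.0, 0.0, 0.0001], [-0.0009, 0.0003, 0.1478, 0.0, 0.0, 0.0001]]]
```

Call:
carry_out(
  increments=[
    [[0, 0, 0.0083, 0, 0, 0], [-0.0002, 0.0001, 0.0308, 0, 0, 0], [-0.0004, 0.0002, 0.0639, 0, 0, 0], [-0.0006, 0.0003, 0.1041, 0, 0, 0], [-0.0008, 0.0004, 0.1479, 0, 0, 0]],
  ],
)

```text
clock: 24.22
tcp_pos: [0.5318, 0.0481, 0.2083]
orientation: [-0.0, 0.582, 0.813, -0.0]
wrist_force: [-0.1, -0.1, -2.2]
finger_gap: 0.0467
grip_force: 61.7
```

Call:
carry_out(
  increments=[
    [[-0.0003, 0.0001, 0.0437, 0, 0, 0], [-0.0005, 0.0002, 0.0839, 0, 0, 0], [-0.0007, 0.0003, 0.1171, 0, 0, 0], [-0.0008, 0.0003, 0.1395, 0, 0, 0], [-0.0009, 0.0003, 0.1478, 0, 0, 0]],
  ],
)

```text
clock: 24.85
tcp_pos: [0.5317, 0.0481, 0.1349]
orientation: [-0.001, 0.582, 0.813, -0.0]
wrist_force: [-0.2, -0.5, -1.1]
finger_gap: 0.0467
grip_force: 61.7
```

Call:
carry_out(
  increments=[
    [[0, 0, 0.002, 0, 0, 0], [0, 0, 0.004, 0, 0, 0], [0, 0, 0.006, 0, 0, 0], [0, 0, 0.008, 0, 0, 0], [0, 0, 0.009, 0, 0, 0]],
  ],
)

```text
clock: 25.48
tcp_pos: [0.5323, 0.0484, 0.1316]
orientation: [0.0, 0.582, 0.813, 0.0]
wrist_force: [-0.8, -0.1, 2.4]
finger_gap: 0.0466
grip_force: 62.1
```

Touchdown came at the expected height. I'll release, go up and check.

Call:
carry_out(
  increments=[
    [[0, 0, 0, 0, 0, 0], [0, 0, 0, 0, 0, 0], [0, 0, 0, 0, 0, 0], [0, 0, 0, 0, 0, 0], [0, 0, 0, 0, 0, 0]],
  ],
  jaw=0,
)

```text
clock: 26.1
tcp_pos: [0.5322, 0.0484, 0.1314]
orientation: [0.0, 0.582, 0.813, -0.0]
wrist_force: [-0.1, 0.7, -0.9]
finger_gap: 0.0855
grip_force: 0.0
```

Call:
carry_out(
  increments=[
    [[0, 0, -0.01, 0, 0, 0], [0, 0, -0.04, 0, 0, 0], [0, 0, -0.09, 0, 0, 0], [0, 0, -0.16, 0, 0, 0], [0, 0, -0.24, 0, 0, 0]],
  ],
)

```text
clock: 26.72
tcp_pos: [0.532, 0.0485, 0.2534]
orientation: [0.0, 0.582, 0.813, 0.0]
wrist_force: [0.9, -0.4, 0.2]
finger_gap: 0.0856
grip_force: 0.0
```

Call:
carry_out(
  increments=[
    [[0, 0, -0.04, 0, 0, 0], [0, 0, -0.07, 0, 0, 0], [0, 0, -0.09, 0, 0, 0], [0, 0, -0.1, 0, 0, 0], [0, 0, -0.1, 0, 0, 0]],
  ],
)

```text
clock: 27.35
tcp_pos: [0.5321, 0.0485, 0.3012]
orientation: [-0.0, 0.582, 0.813, -0.0]
wrist_force: [-0.2, -0.4, -0.6]
finger_gap: 0.0855
grip_force: 0.0
```

```bash
python3 - <<'E'
from h import *
c=wrist(); np.savez("w7.npz",**c); rings(c,(.566,-.051,1.9))
p=cloud(c)[c["z_map"]>0]
for nm,x,y,lo,hi in(("millhead",.532,.048,.14,.19),("millfoot",.532,.048,.025,.06),("spice",.563,-.053,.105,.13)):
    q=p[(np.hypot(p[:,0]-x,p[:,1]-y)<.045)&(p[:,2]>lo)&(p[:,2]<hi)]; print(nm,len(q),cv2.minEnclosingCircle(q[:,:2].astype(np.float32)) if len(q) else 0,q[:,2].max() if len(q) else 0)
E
python3 g.py 0.563,-0.054,0.26,108.8,.05 0.563,-0.054,0.105,108.8,.04
```

```text
rings [ 0.5666 -0.0515] 108.98 -303.8277598221619 [[0.5324, 0.0478], [0.5666, -0.0515], [0.6007, -0.1508]]
millhead 2861 ((0.5324786901473999, 0.045248501002788544), 0.024923546239733696) 0.18484505533611706
millfoot 415 ((0.5331128835678101, 0.050984255969524384), 0.028620384633541107) 0.05994301654903317
spice 1666 ((0.5633278489112854, -0.05408971384167671), 0.023388588801026344) 0.12213841545084182
t 27.4 tcp [0.532  0.0484 0.3008] yaw 18.82 gap 0.0853 grip 0.0 F [ 0.5 -0.4 -0.2] q [-0.06  0.23  0.05  1.4  -0.    1.18]
-> [0.563, -0.054, 0.26, 108.8, 0.05]
[[[-0.0027, -0.0001, 0.001, -0.0, -0.0, -0.0032], [-0.0104, -0.0004, 0.004, -0.0, -0.0, -0.0121], [-0.0223, -0.0008, 0.0085, -0.0, -0.0, -0.026], [-0.0375, -0.0013, 0.0143, -0.0, -0.0, -0.0438], [-0.0555, -0.0019, 0.0211, -0.0, -0.0, -0.0648]]]
[[[-0.0179, -0.0085, 0.0076, -0.0, -0.0001, -0.0232], [-0.0369, -0.0174, 0.0156, -0.0, -0.0001, -0.0477], [-0.0562, -0.0265, 0.0237, -0.0, -0.0001, -0.0727], [-0.0752, -0.0355, 0.0317, -0.0, -0.0001, -0.0972], [-0.0932, -0.044, 0.0393, -0.0, -0.0001, -0.1204]]]
[[[-0.0065, -0.0167, 0.0068, -0.0, -0.0001, -0.0209], [-0.0121, -0.0309, 0.0127, -0.0, -0.0001, -0.0388], [-0.0164, -0.042, 0.0172, -0.0, -0.0001, -0.0526], [-0.0192, -0.0491, 0.0201, -0.0, -0.0001, -0.0616], [-0.0202, -0.0517, 0.0211, -0.0, -0.0001, -0.0648]]]
-> [0.563, -0.054, 0.105, 108.8, 0.04]
[[[-0.0, 0.0, 0.0087, -0.0, -0.0, 0.0], [-0.0, 0.0, 0.0322, -0.0, -0.0, 0.0], [-0.0, 0.0, 0.067, -0.0, -0.0, 0.0], [-0.0, 0.0, 0.1091, -0.0, -0.0, 0.0], [-0.0, 0.0001, 0.155, -0.0, -0.0, 0.0]]]
[[[-0.0, -0.0, 0.0459, -0.0, -0.0, 0.0], [-0.0, -0.0, 0.0881, -0.0, -0.0, 0.0], [-0.0, -0.0, 0.1228, -0.0, -0.0, 0.0], [-0.0, -0.0, 0.1464, -0.0, -0.0, 0.0], [-0.0, 0.0, 0.155, -0.0, -0.0, 0.0]]]
```

The mill is within 3 mm of the handle well's centre. The spice jar comes next, with the tool turned so that the camera stays clear of the mill.

Call:
carry_out(
  increments=[
    [[-0.0027, -0.0001, 0.001, 0, 0, -0.0032], [-0.0104, -0.0004, 0.004, 0, 0, -0.0121], [-0.0223, -0.0008, 0.0085, 0, 0, -0.026], [-0.0375, -0.0013, 0.0143, 0, 0, -0.0438], [-0.0555, -0.0019, 0.0211, 0, 0, -0.0648]],
  ],
)

```text
clock: 28.02
tcp_pos: [0.5401, 0.0217, 0.2902]
orientation: [-0.0, 0.403, 0.915, -0.0]
wrist_force: [0.8, -0.0, 0.5]
finger_gap: 0.0853
grip_force: 0.0
```

Call:
carry_out(
  increments=[
    [[-0.0179, -0.0085, 0.0076, 0, 0, -0.0232], [-0.0369, -0.0174, 0.0156, 0, 0, -0.0477], [-0.0562, -0.0265, 0.0237, 0, 0, -0.0727], [-0.0752, -0.0355, 0.0317, 0, 0, -0.0972], [-0.0932, -0.044, 0.0393, 0, 0, -0.1204]],
  ],
)

```text
clock: 28.65
tcp_pos: [0.555, -0.0278, 0.2705]
orientation: [-0.001, 0.037, 0.999, 0.0]
wrist_force: [-1.2, -0.1, 0.8]
finger_gap: 0.0854
grip_force: 0.0
```

Call:
carry_out(
  increments=[
    [[-0.0065, -0.0167, 0.0068, 0, 0, -0.0209], [-0.0121, -0.0309, 0.0127, 0, 0, -0.0388], [-0.0164, -0.042, 0.0172, 0, 0, -0.0526], [-0.0192, -0.0491, 0.0201, 0, 0, -0.0616], [-0.0202, -0.0517, 0.0211, 0, 0, -0.0648]],
  ],
)

```text
clock: 29.28
tcp_pos: [0.563, -0.0542, 0.26]
orientation: [-0.001, -0.164, 0.986, 0.0]
wrist_force: [0.1, -0.8, 0.2]
finger_gap: 0.0853
grip_force: 0.0
```

```bash
python3 - <<'E'
from h import *
env.get_state(); c=wrist(); rings(c,(.566,-.051,1.9))
p=cloud(c)[c["z_map"]>0]
for nm,x,y,lo,hi in(("spice",.563,-.053,.108,.13),):
    q=p[(np.hypot(p[:,0]-x,p[:,1]-y)<.045)&(p[:,2]>lo)&(p[:,2]<hi)]; print(nm,len(q),cv2.minEnclosingCircle(q[:,:2].astype(np.float32)) if len(q) else 0,q[:,2].max() if len(q) else 0)
E
python3 g.py
```

```text
rings [ 0.566  -0.0516] 108.94 -319.25136095887905 [[0.532, 0.0477], [0.566, -0.0516], [0.6001, -0.1509]]
spice 2548 ((0.5623955726623535, -0.05528928339481354), 0.023115869611501694) 0.12209541534151139
t 29.32 tcp [ 0.5631 -0.0543  0.2601] yaw 108.87 gap 0.0856 grip 0.0 F [-0.3 -0.8 -0. ] q [-0.24  0.29  0.04  1.32 -0.   -0.57]
```

Call:
carry_out(
  increments=[
    [[0, 0, 0.0087, 0, 0, 0], [0, 0, 0.0322, 0, 0, 0], [0, 0, 0.067, 0, 0, 0], [0, 0, 0.1091, 0, 0, 0], [0, 0, 0.155, 0, 0, 0]],
  ],
)

```text
clock: 29.95
tcp_pos: [0.563, -0.0538, 0.1819]
orientation: [-0.0, -0.163, 0.987, 0.0]
wrist_force: [-0.1, 0.3, -0.7]
finger_gap: 0.0851
grip_force: 0.0
```

Call:
carry_out(
  increments=[
    [[0, 0, 0.0459, 0, 0, 0], [0, 0, 0.0881, 0, 0, 0], [0, 0, 0.1228, 0, 0, 0], [0, 0, 0.1464, 0, 0, 0], [0, 0, 0.155, 0, 0, 0]],
  ],
)

```text
clock: 30.58
tcp_pos: [0.5626, -0.0538, 0.1047]
orientation: [-0.001, -0.163, 0.987, 0.0]
wrist_force: [0.2, -0.4, -0.1]
finger_gap: 0.0853
grip_force: 0.0
```

Call:
carry_out(
  increments=[
    [[0, 0, 0, 0, 0, 0], [0, 0, 0, 0, 0, 0], [0, 0, 0, 0, 0, 0], [0, 0, 0, 0, 0, 0], [0, 0, 0, 0, 0, 0]],
  ],
  jaw=1,
  squeeze=60,
)

```text
clock: 31.2
tcp_pos: [0.5641, -0.0543, 0.1067]
orientation: [0.001, -0.163, 0.987, -0.0]
wrist_force: [-0.3, -1.4, 6.1]
finger_gap: 0.0439
grip_force: 60.9
```

Call:
carry_out(
  increments=[
    [[0, 0, 0, 0, 0, 0], [0, 0, 0, 0, 0, 0], [0, 0, 0, 0, 0, 0]],
  ],
)

```text
clock: 31.58
tcp_pos: [0.564, -0.0543, 0.1067]
orientation: [0.001, -0.163, 0.987, -0.0]
wrist_force: [-0.0, 0.4, 6.0]
finger_gap: 0.0435
grip_force: 60.9
```

```bash
python3 g.py 0.563,-0.0545,0.155,108.8,.03 0.6,-0.151,0.155,108.8,.03 0.6,-0.151,0.108,108.8,.03
```

```text
t 31.57 tcp [ 0.564  -0.0543  0.1067] yaw 108.81 gap 0.0435 grip 60.9 F [-0.   0.4  6. ] q [-0.24  0.38 -0.23  0.96 -0.   -0.57]
-> [0.563, -0.0545, 0.155, 108.8, 0.03]
[[[0.0002, 0.0, -0.01, -0.0, 0.0, 0.0], [0.0007, 0.0, -0.034, -0.0001, 0.0001, 0.0], [0.0012, 0.0001, -0.0626, -0.0001, 0.0002, 0.0], [0.0017, 0.0001, -0.0866, -0.0002, 0.0003, 0.0], [0.0019, 0.0001, -0.0966, -0.0002, 0.0003, 0.0]]]
-> [0.6, -0.151, 0.155, 108.8, 0.03]
[[[-0.0008, -0.0215, -0.0, 0.0, -0.0, 0.0], [-0.0027, -0.0727, -0.0, 0.0, -0.0, 0.0], [-0.005, -0.1338, -0.0, 0.0, -0.0, 0.0], [-0.007, -0.1851, -0.0, 0.0, -0.0, 0.0], [-0.0078, -0.2065, -0.0, 0.0, -0.0, 0.0]]]
-> [0.6, -0.151, 0.108, 108.8, 0.03]
[[[-0.0, -0.0, 0.0098, 0.0, -0.0, 0.0], [-0.0, -0.0, 0.0331, 0.0, -0.0, 0.0], [-0.0, -0.0, 0.0609, 0.0, -0.0, 0.0], [-0.0, -0.0, 0.0842, 0.0, -0.0, 0.0], [-0.0, -0.0, 0.094, 0.0, -0.0, 0.0]]]
```

Call:
carry_out(
  increments=[
    [[0, 0, -0.01, 0, 0, 0], [0, 0, -0.034, 0, 0, 0], [0, 0, -0.0626, 0, 0, 0], [0, 0, -0.0866, 0, 0, 0], [0, 0, -0.1, 0, 0, 0]],
  ],
)

```text
clock: 32.2
tcp_pos: [0.5638, -0.0541, 0.1571]
orientation: [0.001, -0.163, 0.987, -0.0]
wrist_force: [0.3, 0.2, -1.6]
finger_gap: 0.0436
grip_force: 60.8
```

Call:
carry_out(
  increments=[
    [[-0.0008, -0.0215, 0, 0, 0, 0], [-0.0027, -0.0727, 0, 0, 0, 0], [-0.005, -0.1338, 0, 0, 0, 0], [-0.007, -0.1851, 0, 0, 0, 0], [-0.0078, -0.2065, 0, 0, 0, 0]],
  ],
)

```text
clock: 32.83
tcp_pos: [0.6007, -0.1534, 0.1548]
orientation: [-0.0, -0.162, 0.987, -0.0]
wrist_force: [0.7, 0.1, -1.7]
finger_gap: 0.0437
grip_force: 60.9
```

```bash
python3 g.py 0.6005,-0.1505,0.111,108.8,.03
```

```text
t 32.83 tcp [ 0.6007 -0.1534  0.1548] yaw 108.67 gap 0.0437 grip 60.9 F [ 0.7  0.1 -1.7] q [-0.38  0.44 -0.    1.13 -0.   -0.7 ]
-> [0.6005, -0.1505, 0.111, 108.8, 0.03]
[[[-0.0002, 0.0006, 0.0091, -0.0, -0.0, -0.0], [-0.0005, 0.002, 0.0308, -0.0, -0.0, -0.0001], [-0.001, 0.0036, 0.0568, -0.0, -0.0001, -0.0002], [-0.0013, 0.005, 0.0785, -0.0, -0.0001, -0.0003], [-0.0015, 0.0056, 0.0876, -0.0, -0.0001, -0.0004]]]
```

Call:
carry_out(
  increments=[
    [[0, 0, 0.0091, 0, 0, 0], [0, 0.0005, 0.0308, 0, 0, 0], [0, 0.001, 0.0568, 0, 0, 0], [0, 0.001, 0.0785, 0, 0, 0], [0, 0.001, 0.0876, 0, 0, 0]],
  ],
)

```text
clock: 33.45
tcp_pos: [0.5994, -0.1493, 0.1106]
orientation: [-0.001, -0.164, 0.986, 0.0]
wrist_force: [-0.2, -0.2, -1.8]
finger_gap: 0.0438
grip_force: 60.9
```

Call:
carry_out(
  increments=[
    [[0, 0, 0.002, 0, 0, 0], [0, 0, 0.004, 0, 0, 0], [0, 0, 0.006, 0, 0, 0], [0, 0, 0.008, 0, 0, 0], [0, 0, 0.01, 0, 0, 0]],
  ],
)

```text
clock: 34.08
tcp_pos: [0.6001, -0.1501, 0.107]
orientation: [0.0, -0.163, 0.987, -0.0]
wrist_force: [-0.2, 0.6, -1.6]
finger_gap: 0.0434
grip_force: 60.9
```

Call:
carry_out(
  increments=[
    [[0, 0, 0.001, 0, 0, 0], [0, 0, 0.002, 0, 0, 0], [0, 0, 0.003, 0, 0, 0], [0, 0, 0.003, 0, 0, 0]],
  ],
)

```text
clock: 34.58
tcp_pos: [0.6004, -0.1501, 0.1067]
orientation: [0.001, -0.164, 0.987, -0.0]
wrist_force: [-1.6, 0.9, 7.3]
finger_gap: 0.0439
grip_force: 61.8
```

Call:
carry_out(
  increments=[
    [[0, 0, 0, 0, 0, 0], [0, 0, 0, 0, 0, 0], [0, 0, 0, 0, 0, 0], [0, 0, 0, 0, 0, 0], [0, 0, 0, 0, 0, 0]],
  ],
  jaw=0,
)

```text
clock: 35.2
tcp_pos: [0.6, -0.15, 0.1053]
orientation: [-0.0, -0.163, 0.987, 0.0]
wrist_force: [0.6, -0.3, 0.4]
finger_gap: 0.0852
grip_force: 0.0
```

Call:
carry_out(
  increments=[
    [[0, 0, -0.01, 0, 0, 0], [0, 0, -0.04, 0, 0, 0], [0, 0, -0.1, 0, 0, 0], [0, 0, -0.18, 0, 0, 0], [0, 0, -0.26, 0, 0, 0]],
  ],
)

```text
clock: 35.83
tcp_pos: [0.6001, -0.15, 0.2379]
orientation: [0.001, -0.163, 0.987, -0.0]
wrist_force: [-0.3, -0.7, 0.3]
finger_gap: 0.0853
grip_force: 0.0
```

Call:
carry_out(
  increments=[
    [[0, 0, -0.05, 0, 0, 0], [0, 0, -0.08, 0, 0, 0], [0, 0, -0.1, 0, 0, 0], [0, 0, -0.1, 0, 0, 0]],
  ],
)

```text
clock: 36.33
tcp_pos: [0.6002, -0.1501, 0.2856]
orientation: [0.0, -0.163, 0.987, -0.0]
wrist_force: [-0.5, 0.0, -0.1]
finger_gap: 0.0855
grip_force: 0.0
```

```bash
python3 - <<'E'
from h import *
c=wrist(); np.savez("w8.npz",**c); p=cloud(c)[c["z_map"]>0]
q=p[(np.hypot(p[:,0]-.6,p[:,1]+.15)<.045)&(p[:,2]>.108)&(p[:,2]<.13)]; print(len(q),cv2.minEnclosingCircle(q[:,:2].astype(np.float32)) if len(q) else 0,q[:,2].max())
E
python3 g.py 0.45,0.412,0.25,108.8,.06
```

```text
2159 ((0.5989923477172852, -0.15117482841014862), 0.022956086322665215) 0.12220448365676113
t 36.38 tcp [ 0.5999 -0.15    0.2848] yaw 108.81 gap 0.0854 grip 0.0 F [-0.  -0.  -0.7] q [-0.37  0.4   0.25  1.42 -0.   -0.7 ]
-> [0.45, 0.412, 0.25, 108.8, 0.06]
[[[-0.001, 0.0148, 0.0009, 0.0, -0.0, 0.0], [-0.0038, 0.0564, 0.0034, 0.0, -0.0, 0.0], [-0.0082, 0.1207, 0.0073, 0.0, -0.0, 0.0], [-0.0138, 0.2036, 0.0123, 0.0, -0.0, 0.0], [-0.0204, 0.3009, 0.0182, 0.0, -0.0, 0.0]]]
[[[-0.0073, 0.1076, 0.0065, 0.0, -0.0, 0.0], [-0.015, 0.2214, 0.0134, 0.0, -0.0, 0.0], [-0.0229, 0.3373, 0.0204, 0.0, -0.0001, 0.0], [-0.0306, 0.4511, 0.0273, 0.0001, -0.0001, 0.0], [-0.0379, 0.5588, 0.0338, 0.0001, -0.0001, 0.0]]]
[[[-0.0066, 0.0973, 0.0058, -0.0, 0.0, 0.0], [-0.0122, 0.1802, 0.0107, -0.0, 0.0, 0.0], [-0.0165, 0.2445, 0.0146, -0.0, 0.0, 0.0], [-0.0194, 0.2861, 0.0171, -0.0, -0.0, 0.0], [-0.0204, 0.3009, 0.018, -0.0, -0.0, 0.0]]]
```

The spice jar stands 2 mm from the far well's centre. Next, the cork pad.

Call:
carry_out(
  increments=[
    [[-0.001, 0.0148, 0, 0, 0, 0], [-0.0038, 0.0564, 0, 0, 0, 0], [-0.0082, 0.1207, 0, 0, 0, 0], [-0.0138, 0.2036, 0, 0, 0, 0], [-0.0204, 0.3009, 0, 0, 0, 0]],
  ],
)

```text
clock: 37.0
tcp_pos: [0.56, -0.0022, 0.285]
orientation: [-0.0, -0.163, 0.987, 0.0]
wrist_force: [-0.2, 0.1, -0.3]
finger_gap: 0.0856
grip_force: 0.0
```

Call:
carry_out(
  increments=[
    [[-0.0073, 0.1076, 0, 0, 0, 0], [-0.015, 0.2214, 0, 0, 0, 0], [-0.0229, 0.3373, 0, 0, 0, 0], [-0.0306, 0.4511, 0.005, 0, 0, 0], [-0.0379, 0.5588, 0.01, 0, 0, 0]],
  ],
)

```text
clock: 37.62
tcp_pos: [0.4869, 0.2689, 0.2802]
orientation: [-0.0, -0.164, 0.986, 0.0]
wrist_force: [2.0, 0.4, 0.1]
finger_gap: 0.0856
grip_force: 0.0
```

Call:
carry_out(
  increments=[
    [[-0.0066, 0.0973, 0.01, 0, 0, 0], [-0.0122, 0.1802, 0.03, 0, 0, 0], [-0.0165, 0.2445, 0.05, 0, 0, 0], [-0.0194, 0.2861, 0.07, 0, 0, 0], [-0.0204, 0.3009, 0.08, 0, 0, 0]],
  ],
)

```text
clock: 38.25
tcp_pos: [0.4488, 0.4128, 0.2393]
orientation: [-0.001, -0.164, 0.986, -0.0]
wrist_force: [-0.5, -0.5, 1.0]
finger_gap: 0.0855
grip_force: 0.0
```

Call:
carry_out(
  increments=[
    [[0, 0, 0, 0, 0, 0], [0, 0, 0, 0, 0, 0]],
  ],
)

```text
clock: 38.5
tcp_pos: [0.4507, 0.4111, 0.2408]
orientation: [0.0, -0.163, 0.987, -0.0]
wrist_force: [-0.4, 0.3, 0.8]
finger_gap: 0.0852
grip_force: 0.0
```

```bash
python3 - <<'E'
from h import *
c=wrist(); np.savez("w9.npz",**c); cv2.imwrite("pics/w9.png",c["frame"]); print([(np.round(d["position"],4).tolist(),round(d["score"],2)) for d in env.find_in("wrist","cork_pad")[:3]])
p=cloud(c)[c["z_map"]>0]
q=p[(np.hypot(p[:,0]-.45,p[:,1]-.414)<.06)&(p[:,2]>.01)&(p[:,2]<.025)]; print(len(q),cv2.minEnclosingCircle(q[:,:2].astype(np.float32)),np.median(q[:,2]),q.min(0),q.max(0))
q=p[(np.hypot(p[:,0]-.45,p[:,1]-.414)<.15)&(p[:,2]>.03)&(p[:,2]<.13)]; print("other tall",len(q),q.min(0) if len(q) else 0,q.max(0) if len(q) else 0)
E
python3 g.py
```

```text
[([0.4513, 0.4115, 0.0171], 0.94)]
2779 ((0.4504379630088806, 0.4135840833187103), 0.030980927869677544) 0.015980105283159844 [0.41962227 0.382889   0.01022399] [0.48068759 0.44400584 0.01863211]
other tall 966 [0.35221793 0.27707106 0.03000255] [0.39071238 0.30229366 0.05318029]
t 38.6 tcp [0.4508 0.4111 0.2409] yaw 108.73 gap 0.0851 grip 0.0 F [-0.3  1.   0.3] q [ 0.61  0.38  0.13  1.31 -0.    0.28]
```

View pics/w9.png

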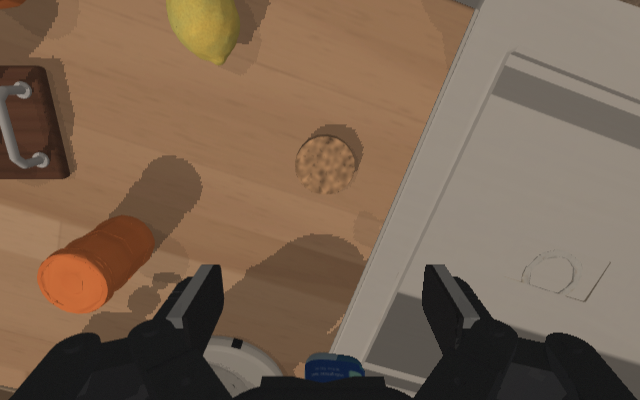

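The cork pad is at (326,164). The sink rim lies to its right, the lemon at (203,25), the orange jar at (95,262). I'll check the rim's height and its distance from the finger.

```bash
python3 - <<'E'
from h import *
c=np.load("w9.npz"); P=cloud(c); print("rim")
for u in(380,390,400,405,410,415,420,430,440): print(u,P[170,u].round(4),P[200,u-8].round(4))
e=np.array([np.cos(np.radians(108.8)),np.sin(np.radians(108.8))])
for s in(.04,.05,.06,.07,.08):
    x,y=np.array([.4505,.4136])+s*e; m=np.hypot(P[...,0]-x,P[...,1]-y)<.012; print(s,(x,y),P[m][:,2].max() if m.any() else None)
E
python3 g.py 0.4505,0.4136,0.06,108.8,.05
```

```text
rim
380 [ 4.393e-01  4.728e-01 -1.000e-04] [ 0.4741  0.4773 -0.001 ]
390 [ 0.4359  0.4831 -0.0006] [ 0.4704  0.4877 -0.0008]
400 [4.324e-01 4.930e-01 1.000e-04] [4.666e-01 4.978e-01 3.000e-04]
405 [ 0.4306  0.4981 -0.    ] [0.4642 0.5023 0.0028]
410 [0.4286 0.5025 0.0023] [0.4622 0.5072 0.0035]
415 [0.4267 0.5072 0.0034] [0.4605 0.5124 0.0034]
420 [0.4251 0.5125 0.0025] [0.4589 0.5179 0.0027]
430 [0.3744 0.3852 0.3645] [0.4551 0.5278 0.0037]
440 [0.4181 0.5322 0.0036] [0.4514 0.5377 0.0048]
0.04 (np.float64(0.43760937219077956), np.float64(0.4514659704046279)) 0.3018174122694201
0.05 (np.float64(0.43438671523847444), np.float64(0.46093246300578483)) 0.2996490650044979
0.06 (np.float64(0.4311640582861693), np.float64(0.4703989556069418)) 0.3024932491713918
0.07 (np.float64(0.4279414013338642), np.float64(0.4798654482080988)) 0.30281358249209567
0.08 (np.float64(0.42471874438155915), np.float64(0.48933194080925574)) 0.004348259823288298
t 38.6 tcp [0.4508 0.4111 0.2409] yaw 108.73 gap 0.0851 grip 0.0 F [-0.3  1.   0.3] q [ 0.61  0.38  0.13  1.31 -0.    0.28]
-> [0.4505, 0.4136, 0.06, 108.8, 0.05]
[[[-0.0, 0.0001, 0.0101, -0.0, 0.0, -0.0], [-0.0001, 0.0005, 0.0376, -0.0, 0.0, -0.0], [-0.0002, 0.0011, 0.0782, -0.0, 0.0, -0.0], [-0.0003, 0.0017, 0.1274, -0.0, 0.0, -0.0001], [-0.0004, 0.0025, 0.1809, -0.0, 0.0001, -0.0001]]]
[[[-0.0001, 0.0007, 0.0536, -0.0, -0.0, -0.0], [-0.0002, 0.0013, 0.1028, -0.0, -0.0, -0.0001], [-0.0003, 0.0019, 0.1433, -0.0, 0.0, -0.0001], [-0.0004, 0.0023, 0.1708, -0.0, 0.0, -0.0001], [-0.0004, 0.0024, 0.181, -0.0, 0.0, -0.0001]]]
```

Call:
carry_out(
  increments=[
    [[0, 0.0001, 0.0101, 0, 0, 0], [-0.0001, 0.0005, 0.0376, 0, 0, 0], [-0.0002, 0.0011, 0.0782, 0, 0, 0], [-0.0003, 0.0017, 0.1274, 0, 0, 0], [-0.0004, 0.0025, 0.1809, 0, 0, 0]],
  ],
)

```text
clock: 39.22
tcp_pos: [0.4497, 0.4129, 0.1483]
orientation: [-0.0, -0.163, 0.987, -0.0]
wrist_force: [0.1, 0.3, -0.6]
finger_gap: 0.0856
grip_force: 0.0
```

Call:
carry_out(
  increments=[
    [[-0.0001, 0.0007, 0.0536, 0, 0, 0], [-0.0002, 0.0013, 0.1028, 0, 0, 0], [-0.0003, 0.0019, 0.1433, 0, 0, 0], [-0.0004, 0.0023, 0.1708, 0, 0, 0], [-0.0004, 0.0024, 0.181, 0, 0, 0]],
  ],
)

```text
clock: 39.85
tcp_pos: [0.4491, 0.4139, 0.0581]
orientation: [-0.001, -0.163, 0.987, -0.0]
wrist_force: [0.4, 1.0, -0.9]
finger_gap: 0.0858
grip_force: 0.0
```

Call:
carry_out(
  increments=[
    [[0, 0, 0.01, 0, 0, 0], [0, 0, 0.03, 0, 0, 0], [0, 0, 0.055, 0, 0, 0], [0, 0, 0.075, 0, 0, 0], [0, 0, 0.083, 0, 0, 0]],
  ],
)

```text
clock: 40.48
tcp_pos: [0.4492, 0.414, 0.0168]
orientation: [-0.001, -0.163, 0.987, -0.0]
wrist_force: [0.4, 0.2, 0.1]
finger_gap: 0.0852
grip_force: 0.0
```

Call:
carry_out(
  increments=[
    [[0, 0, 0, 0, 0, 0], [0, 0, 0, 0, 0, 0], [0, 0, 0, 0, 0, 0], [0, 0, 0, 0, 0, 0], [0, 0, 0, 0, 0, 0]],
  ],
  jaw=1,
  squeeze=30,
)

```text
clock: 41.1
tcp_pos: [0.45, 0.4146, 0.0183]
orientation: [0.0, -0.163, 0.987, 0.0]
wrist_force: [-0.3, -0.3, 2.1]
finger_gap: 0.0606
grip_force: 32.7
```

```bash
python3 - <<'E'
from h import *
c=wrist(); np.savez("w10.npz",**c); cv2.imwrite("pics/w10.png",c["frame"])
z=c["z_map"]; v,u=np.mgrid[:400,:640]
p=np.stack([u,v,np.ones_like(u)],-1)@np.linalg.inv(c["intrinsics"]).T*z[...,None]; T=c["T_tool_cam"]; p=p@T[:3,:3].T+T[:3,3]
m=(z>0)&(abs(p[...,1])<.028)&(p[...,2]>-.01)&(p[...,2]<.01)&(p[...,0]>-.04)&(p[...,0]<.04); q=p[m]; print("pad top, tool frame",len(q),np.median(q,0),q.min(0),q.max(0))
if len(q)>50: print(np.linalg.lstsq(np.c_[q[:,:2],np.ones(len(q))],q[:,2],rcond=None)[0])
E
python3 g.py
```

```text
pad top, tool frame 15043 [3.35927006e-03 4.46882199e-06 2.21007309e-03] [-0.031728   -0.02798484  0.0001534 ] [0.03072331 0.02799159 0.0099988 ]
[ 0.01896254 -0.00133688  0.00233066]
t 41.15 tcp [0.45   0.4146 0.0183] yaw 108.82 gap 0.0605 grip 32.7 F [ 0.7 -0.2  2.2] q [ 0.61  0.54 -0.2   0.82 -0.    0.28]
```

View pics/w10.png

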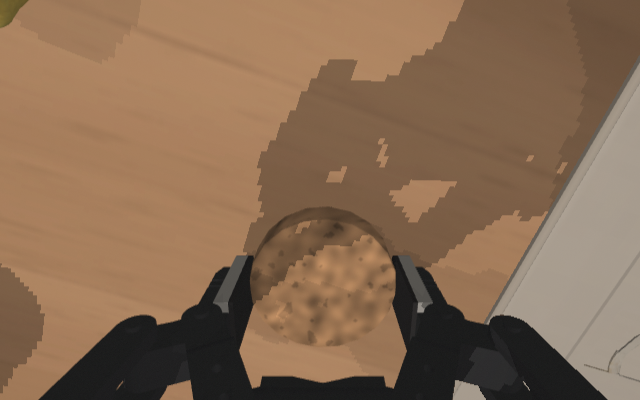

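The pad is held flat and centred, its top at (323,285) between the pads. I'll carry it to the middle well.

```bash
python3 g.py 0.45,0.414,0.25,108.8,.05 0.566,-0.051,0.25,108.8,.055 0.566,-0.051,0.06,108.8,.035
```

```text
t 41.15 tcp [0.45   0.4146 0.0183] yaw 108.82 gap 0.0605 grip 32.7 F [ 0.7 -0.2  2.2] q [ 0.61  0.54 -0.2   0.82 -0.    0.28]
-> [0.45, 0.414, 0.25, 108.8, 0.05]
[[[0.0, -0.0, -0.013, 0.0, 0.0, 0.0], [0.0, -0.0001, -0.0482, 0.0, 0.0, 0.0], [0.0, -0.0002, -0.1001, 0.0, 0.0, 0.0], [0.0, -0.0004, -0.1631, 0.0, 0.0, 0.0], [0.0, -0.0005, -0.2317, 0.0, 0.0001, 0.0]]]
[[[0.0001, -0.0002, -0.0686, 0.0, -0.0, 0.0], [0.0002, -0.0003, -0.1316, 0.0, -0.0, 0.0], [0.0002, -0.0004, -0.1835, 0.0, 0.0, 0.0], [0.0002, -0.0005, -0.2188, 0.0, 0.0, 0.0], [0.0002, -0.0006, -0.2317, 0.0, 0.0, 0.0]]]
-> [0.566, -0.051, 0.25, 108.8, 0.055]
[[[0.001, -0.0122, -0.0, 0.0, 0.0, 0.0], [0.0039, -0.0464, -0.0, 0.0, 0.0, 0.0], [0.0084, -0.0993, -0.0, 0.0, 0.0, 0.0], [0.0141, -0.1675, -0.0, 0.0, 0.0, 0.0], [0.0208, -0.2476, -0.0001, 0.0, 0.0, 0.0]]]
[[[0.0075, -0.0886, 0.0, 0.0, 0.0, 0.0], [0.0154, -0.1823, 0.0, 0.0, 0.0, 0.0], [0.0234, -0.2776, -0.0, 0.0, 0.0, 0.0], [0.0313, -0.3713, -0.0, 0.0, 0.0, 0.0], [0.0387, -0.4599, -0.0, 0.0, 0.0, 0.0]]]
[[[0.0068, -0.0801, -0.0001, 0.0, 0.0, 0.0], [0.0125, -0.1483, -0.0001, 0.0, 0.0, 0.0], [0.017, -0.2012, -0.0001, 0.0, 0.0, 0.0], [0.0199, -0.2354, -0.0001, 0.0, 0.0, 0.0], [0.0209, -0.2476, -0.0001, 0.0, 0.0, 0.0]]]
-> [0.566, -0.051, 0.06, 108.8, 0.035]
[[[0.0, -0.0, 0.0106, 0.0, 0.0, 0.0], [0.0, -0.0, 0.0395, 0.0, 0.0, 0.0], [0.0, -0.0, 0.0821, 0.0, 0.0, 0.0], [0.0, -0.0, 0.1338, 0.0, 0.0, 0.0], [0.0, -0.0, 0.19, 0.0, 0.0, 0.0]]]
[[[0.0, -0.0, 0.0562, 0.0, 0.0, 0.0], [0.0, -0.0, 0.1079, 0.0, 0.0, 0.0], [0.0, -0.0, 0.1505, 0.0, 0.0, 0.0], [0.0, -0.0, 0.1794, 0.0, 0.0, 0.0], [0.0, -0.0, 0.19, 0.0, 0.0, 0.0]]]
```

Call:
carry_out(
  increments=[
    [[0, 0, -0.013, 0, 0, 0], [0, -0.0001, -0.0482, 0, 0, 0], [0, -0.0002, -0.1001, 0, 0, 0], [0, -0.0004, -0.1631, 0, 0, 0], [0, -0.0005, -0.2317, 0, 0, 0]],
  ],
)

```text
clock: 41.78
tcp_pos: [0.4497, 0.4141, 0.1357]
orientation: [0.0, -0.163, 0.987, 0.0]
wrist_force: [0.0, 0.6, -0.7]
finger_gap: 0.0605
grip_force: 32.6
```

Call:
carry_out(
  increments=[
    [[0.0001, -0.0002, -0.0686, 0, 0, 0], [0.0002, -0.0003, -0.1316, 0, 0, 0], [0.0002, -0.0004, -0.1835, 0, 0, 0], [0.0002, -0.0005, -0.2188, 0, 0, 0], [0.0002, -0.0006, -0.2317, 0, 0, 0]],
  ],
)

```text
clock: 42.4
tcp_pos: [0.4502, 0.4141, 0.2521]
orientation: [0.001, -0.163, 0.987, 0.001]
wrist_force: [0.0, 0.2, -0.4]
finger_gap: 0.0606
grip_force: 32.6
```

Call:
carry_out(
  increments=[
    [[0.001, -0.0122, 0, 0, 0, 0], [0.0039, -0.0464, 0, 0, 0, 0], [0.0084, -0.0993, 0, 0, 0, 0], [0.0141, -0.1675, 0, 0, 0, 0], [0.0208, -0.2476, 0, 0, 0, 0]],
  ],
)

```text
clock: 43.02
tcp_pos: [0.4796, 0.2913, 0.2485]
orientation: [-0.001, -0.164, 0.987, -0.0]
wrist_force: [0.6, 0.5, 0.4]
finger_gap: 0.0605
grip_force: 32.6
```

Call:
carry_out(
  increments=[
    [[0.0075, -0.0886, 0, 0, 0, 0], [0.0154, -0.1823, 0, 0, 0, 0], [0.0234, -0.2776, 0, 0, 0, 0], [0.0313, -0.3713, 0, 0, 0, 0], [0.0387, -0.4599, 0, 0, 0, 0]],
  ],
)

```text
clock: 43.65
tcp_pos: [0.535, 0.0668, 0.2488]
orientation: [-0.001, -0.163, 0.987, -0.0]
wrist_force: [0.8, -0.1, -1.3]
finger_gap: 0.0606
grip_force: 32.6
```

Call:
carry_out(
  increments=[
    [[0.0068, -0.0801, 0, 0, 0, 0], [0.0125, -0.1483, 0, 0, 0, 0], [0.017, -0.2012, 0, 0, 0, 0], [0.0199, -0.2354, 0, 0, 0, 0], [0.0209, -0.2476, 0, 0, 0, 0]],
  ],
)

```text
clock: 44.28
tcp_pos: [0.5654, -0.0523, 0.2491]
orientation: [-0.001, -0.163, 0.987, 0.0]
wrist_force: [-0.4, 0.9, -0.9]
finger_gap: 0.0606
grip_force: 32.6
```

Call:
carry_out(
  increments=[
    [[0, 0, 0, 0, 0, 0], [0, 0, 0, 0, 0, 0]],
  ],
)

```text
clock: 44.52
tcp_pos: [0.5656, -0.0503, 0.2497]
orientation: [-0.0, -0.164, 0.986, 0.0]
wrist_force: [0.1, 0.0, -0.3]
finger_gap: 0.0609
grip_force: 32.6
```

```bash
python3 - <<'E'
from h import *
c=wrist(); rings(c,(.566,-.051,1.9))
z=c["z_map"]; v,u=np.mgrid[:400,:640]
p=np.stack([u,v,np.ones_like(u)],-1)@np.linalg.inv(c["intrinsics"]).T*z[...,None]; T=c["T_tool_cam"]; p=p@T[:3,:3].T+T[:3,3]
m=(z>0)&(abs(p[...,1])<.028)&(p[...,2]>-.01)&(p[...,2]<.012)&(p[...,0]>-.04)&(p[...,0]<.04); q=p[m]; print(len(q),np.median(q,0),q.min(0),q.max(0),np.linalg.lstsq(np.c_[q[:,:2],np.ones(len(q))],q[:,2],rcond=None)[0])
E
python3 g.py 0.566,-0.0515,0.06,108.8,.035
```

```text
rings [ 0.5664 -0.0514] 108.89 -344.3210577148998 [[0.5324, 0.0479], [0.5664, -0.0514], [0.6004, -0.1508]]
15225 [3.71269526e-03 9.70485620e-06 2.22024446e-03] [-0.03179892 -0.02798     0.00014539] [0.03078591 0.02799549 0.01198173] [ 0.0284771  -0.00183794  0.0024111 ]
t 44.58 tcp [ 0.5656 -0.0503  0.2497] yaw 108.89 gap 0.0606 grip 32.6 F [ 0.6  0.  -1.4] q [-0.23  0.3   0.03  1.3   0.   -0.56]
-> [0.566, -0.0515, 0.06, 108.8, 0.035]
[[[0.0, -0.0001, 0.0106, 0.0, 0.0, 0.0], [0.0, -0.0003, 0.0395, 0.0, 0.0, 0.0], [0.0, -0.0006, 0.082, 0.0, 0.0, 0.0001], [0.0, -0.0009, 0.1336, 0.0, 0.0, 0.0001], [0.0001, -0.0013, 0.1897, 0.0, 0.0, 0.0001]]]
[[[-0.0, -0.0004, 0.0562, 0.0, 0.0, 0.0001], [0.0, -0.0008, 0.1078, 0.0, 0.0, 0.0001], [0.0, -0.0011, 0.1503, 0.0, 0.0, 0.0001], [0.0, -0.0013, 0.1791, 0.0, 0.0, 0.0001], [0.0, -0.0013, 0.1898, 0.0, 0.0, 0.0001]]]
```

Call:
carry_out(
  increments=[
    [[0, -0.0001, 0.0106, 0, 0, 0], [0, -0.0003, 0.0395, 0, 0, 0], [0, -0.0006, 0.082, 0, 0, 0], [0, -0.0009, 0.1336, 0, 0, 0], [0, -0.0013, 0.1897, 0, 0, 0]],
  ],
)

```text
clock: 45.2
tcp_pos: [0.5656, -0.0515, 0.1531]
orientation: [-0.0, -0.164, 0.987, 0.0]
wrist_force: [-0.1, -0.3, -0.3]
finger_gap: 0.061
grip_force: 32.6
```

Call:
carry_out(
  increments=[
    [[0, -0.0004, 0.0562, 0, 0, 0], [0, -0.0008, 0.1078, 0, 0, 0], [0, -0.0011, 0.1503, 0, 0, 0], [0, -0.0013, 0.1791, 0, 0, 0], [0, -0.0013, 0.1898, 0, 0, 0]],
  ],
)

```text
clock: 45.82
tcp_pos: [0.5654, -0.0521, 0.0586]
orientation: [-0.001, -0.164, 0.987, 0.0]
wrist_force: [0.1, -0.4, -0.8]
finger_gap: 0.0607
grip_force: 32.7
```

Call:
carry_out(
  increments=[
    [[0, 0, 0.006, 0, 0, 0], [0, 0, 0.018, 0, 0, 0], [0, 0, 0.032, 0, 0, 0], [0, 0, 0.044, 0, 0, 0], [0, 0, 0.05, 0, 0, 0]],
  ],
)

```text
clock: 46.45
tcp_pos: [0.5659, -0.0523, 0.0344]
orientation: [-0.0, -0.163, 0.987, 0.0]
wrist_force: [-0.4, -0.2, -0.7]
finger_gap: 0.0608
grip_force: 32.7
```

Call:
carry_out(
  increments=[
    [[0, 0, 0.001, 0, 0, 0], [0, 0, 0.002, 0, 0, 0], [0, 0, 0.003, 0, 0, 0], [0, 0, 0.004, 0, 0, 0]],
  ],
)

```text
clock: 46.95
tcp_pos: [0.5663, -0.0524, 0.033]
orientation: [0.0, -0.163, 0.987, -0.0]
wrist_force: [-0.1, 1.1, -0.7]
finger_gap: 0.0604
grip_force: 32.7
```

Call:
carry_out(
  increments=[
    [[0, 0, 0.001, 0, 0, 0], [0, 0, 0.002, 0, 0, 0], [0, 0, 0.003, 0, 0, 0], [0, 0, 0.003, 0, 0, 0]],
  ],
)

```text
clock: 47.45
tcp_pos: [0.5663, -0.0524, 0.0322]
orientation: [0.0, -0.163, 0.987, -0.0]
wrist_force: [-2.8, 0.4, 6.2]
finger_gap: 0.0608
grip_force: 33.4
```

Contact at the expected 0.0322. I'll release, rise and look.

Call:
carry_out(
  increments=[
    [[0, 0, 0, 0, 0, 0], [0, 0, 0, 0, 0, 0], [0, 0, 0, 0, 0, 0], [0, 0, 0, 0, 0, 0], [0, 0, 0, 0, 0, 0]],
  ],
  jaw=0,
)

```text
clock: 48.08
tcp_pos: [0.5662, -0.0524, 0.0313]
orientation: [-0.0, -0.163, 0.987, -0.0]
wrist_force: [0.1, -0.6, -0.0]
finger_gap: 0.0851
grip_force: 0.0
```

Call:
carry_out(
  increments=[
    [[0, 0, -0.01, 0, 0, 0], [0, 0, -0.05, 0, 0, 0], [0, 0, -0.12, 0, 0, 0], [0, 0, -0.21, 0, 0, 0], [0, 0, -0.31, 0, 0, 0]],
  ],
)

```text
clock: 48.7
tcp_pos: [0.5657, -0.0523, 0.1877]
orientation: [-0.0, -0.163, 0.987, 0.0]
wrist_force: [0.7, -0.9, 0.2]
finger_gap: 0.085
grip_force: 0.0
```

Call:
carry_out(
  increments=[
    [[0, 0, -0.07, 0, 0, 0], [0, 0, -0.12, 0, 0, 0], [0, 0, -0.15, 0, 0, 0], [0, 0, -0.16, 0, 0, 0], [0, 0, -0.16, 0, 0, 0]],
  ],
)

```text
clock: 49.32
tcp_pos: [0.566, -0.0523, 0.2658]
orientation: [-0.0, -0.163, 0.987, 0.0]
wrist_force: [0.4, 0.2, 0.3]
finger_gap: 0.0852
grip_force: 0.0
```

```bash
python3 - <<'E'
from h import *
c=wrist(); np.savez("w11.npz",**c); cv2.imwrite("pics/w11.png",c["frame"]); rings(c,(.566,-.051,1.9))
p=cloud(c)[c["z_map"]>0]
q=p[(np.hypot(p[:,0]-.566,p[:,1]+.0515)<.036)&(p[:,2]>.0245)&(p[:,2]<.036)]; print("pad",len(q),cv2.minEnclosingCircle(q[:,:2].astype(np.float32)),np.median(q[:,2]),np.linalg.lstsq(np.c_[q[:,:2],np.ones(len(q))],q[:,2],rcond=None)[0])
c=env.read_camera("side");  p=cloud(c)[c["z_map"]>0]; q=p[(np.hypot(p[:,0]-.479,p[:,1]+.393)<.045)&(p[:,2]>.09)&(p[:,2]<.115)]; print("honey",len(q),cv2.minEnclosingCircle(q[:,:2].astype(np.float32)),np.median(q,0)) if len(q) else 0
E
python3 g.py 0.479,-0.385,0.25,108.8,.06
```

```text
rings [ 0.5664 -0.0515] 108.93 -320.8973419598683 [[0.5323, 0.0479], [0.5664, -0.0515], [0.6004, -0.1508]]
pad 2620 ((0.5666320323944092, -0.051942065358161926), 0.03104199469089508) 0.02995609676239283 [0.00463761 0.00206829 0.02742076]
honey 74 ((0.4668930172920227, -0.3873976171016693), 0.026952184736728668) [ 0.46185695 -0.38831384  0.0997492 ]
t 49.42 tcp [ 0.5657 -0.0523  0.2651] yaw 108.81 gap 0.0852 grip 0.0 F [0.1 0.2 1. ] q [-0.23  0.3   0.06  1.34 -0.   -0.56]
-> [0.479, -0.385, 0.25, 108.8, 0.06]
[[[0.0106, -0.0161, 0.0008, 0.0, -0.0, 0.0], [0.0394, -0.0597, 0.0032, 0.0, -0.0, 0.0], [0.0818, -0.124, 0.0066, 0.0, -0.0001, 0.0], [0.1333, -0.2021, 0.0107, 0.0001, -0.0001, 0.0], [0.1894, -0.287, 0.0152, 0.0001, -0.0001, 0.0]]]
[[[0.056, -0.085, 0.0045, 0.0, -0.0001, 0.0], [0.1075, -0.163, 0.0086, 0.0, -0.0001, 0.0], [0.1499, -0.2273, 0.012, 0.0001, -0.0002, 0.0], [0.1787, -0.271, 0.0143, 0.0001, -0.0002, 0.0], [0.1893, -0.287, 0.0152, 0.0001, -0.0002, 0.0]]]
```

View pics/w11.png

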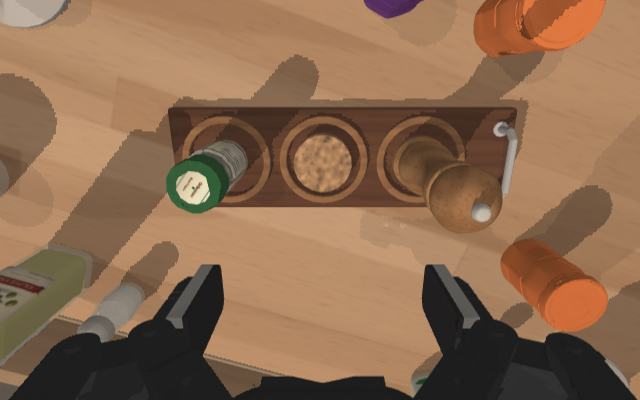

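The pad lies flat and centred in the middle well at (323,162), its top at 0.030. The mill at (430,170) and the spice jar at (205,180) stand upright in their wells. Last, the honey jar.

Call:
carry_out(
  increments=[
    [[0.0106, -0.0161, 0.0008, 0, 0, 0], [0.0394, -0.0597, 0.0032, 0, 0, 0], [0.0818, -0.124, 0.0066, 0, 0, 0], [0.1333, -0.2021, 0.0107, 0, 0, 0], [0.1894, -0.287, 0.0152, 0, 0, 0]],
  ],
)

```text
clock: 50.05
tcp_pos: [0.522, -0.2202, 0.2582]
orientation: [-0.0, -0.164, 0.987, 0.0]
wrist_force: [-0.4, -0.0, -0.4]
finger_gap: 0.086
grip_force: 0.0
```

Call:
carry_out(
  increments=[
    [[0.056, -0.085, 0.0045, 0, 0, 0], [0.1075, -0.163, 0.0086, 0, 0, 0], [0.1499, -0.2273, 0.012, 0, 0, 0], [0.1787, -0.271, 0.0143, 0, 0, 0], [0.1893, -0.287, 0.0152, 0, 0, 0]],
  ],
)

```text
clock: 50.68
tcp_pos: [0.4784, -0.3868, 0.2502]
orientation: [-0.0, -0.162, 0.987, 0.0]
wrist_force: [-0.1, 0.3, -0.2]
finger_gap: 0.0855
grip_force: 0.0
```

Call:
carry_out(
  increments=[
    [[0, 0, 0, 0, 0, 0], [0, 0, 0, 0, 0, 0]],
  ],
)

```text
clock: 50.92
tcp_pos: [0.4798, -0.3841, 0.2512]
orientation: [0.0, -0.164, 0.986, 0.0]
wrist_force: [0.7, -0.1, 0.5]
finger_gap: 0.0856
grip_force: 0.0
```

```bash
python3 - <<'E'
from h import *
c=wrist(); np.savez("w12.npz",**c); p=cloud(c)[c["z_map"]>0]
q=p[(np.hypot(p[:,0]-.479,p[:,1]+.393)<.06)&(p[:,2]>.085)&(p[:,2]<.115)]; print("honey",len(q),cv2.minEnclosingCircle(q[:,:2].astype(np.float32)),np.median(q,0)) if len(q) else 0
print([(np.round(d["position"],4).tolist(),round(d["score"],2)) for d in env.find_in("wrist","honey_jar")[:3]])
q=p[(np.hypot(p[:,0]-.479,p[:,1]+.393)<.12)&(np.hypot(p[:,0]-.479,p[:,1]+.393)>.045)&(p[:,2]>.05)&(p[:,2]<.2)]; print("near",len(q),q.min(0) if len(q) else 0,q.max(0) if len(q) else 0)
E
python3 g.py 0.479,-0.393,0.0905,108.8,.04
```

```text
honey 4624 ((0.47808125615119934, -0.3956460654735565), 0.03196296468377113) [ 0.47617245 -0.39607324  0.10150155]
[([0.4762, -0.3977, 0.0985], 0.93), ([0.3902, -0.0697, 0.0178], 0.73)]
near 0 0 0
t 51.02 tcp [ 0.48   -0.384   0.2514] yaw 108.9 gap 0.0854 grip 0.0 F [-0.1  0.7  0.4] q [-0.81  0.39  0.16  1.34  0.   -1.14]
-> [0.479, -0.393, 0.0905, 108.8, 0.04]
[[[0.0002, -0.0005, 0.009, -0.0, 0.0, 0.0], [0.0008, -0.0017, 0.0335, -0.0, 0.0, 0.0], [0.0017, -0.0035, 0.0695, -0.0, 0.0, 0.0001], [0.0027, -0.0057, 0.1133, -0.0, 0.0, 0.0001], [0.0038, -0.0082, 0.1609, -0.0, 0.0, 0.0001]]]
[[[0.0012, -0.0024, 0.0477, -0.0, 0.0, 0.0001], [0.0022, -0.0046, 0.0915, -0.0, 0.0, 0.0001], [0.0031, -0.0064, 0.1275, -0.0, 0.0, 0.0002], [0.0036, -0.0077, 0.152, -0.0, 0.0, 0.0002], [0.0039, -0.0081, 0.161, -0.0, 0.0, 0.0002]]]
```

Call:
carry_out(
  increments=[
    [[0.0003, -0.0006, 0.009, 0, 0, 0], [0.0012, -0.0022, 0.0335, 0, 0, 0], [0.0024, -0.0045, 0.0695, 0, 0, 0], [0.004, -0.0073, 0.1133, 0, 0, 0], [0.0056, -0.0104, 0.1609, 0, 0, 0]],
  ],
)

```text
clock: 51.65
tcp_pos: [0.4784, -0.3907, 0.1693]
orientation: [-0.0, -0.164, 0.987, 0.0]
wrist_force: [0.2, 0.5, -0.5]
finger_gap: 0.0855
grip_force: 0.0
```

Call:
carry_out(
  increments=[
    [[0.0017, -0.0031, 0.0477, 0, 0, 0], [0.0032, -0.0059, 0.0915, 0, 0, 0], [0.0045, -0.0082, 0.1275, 0, 0, 0], [0.0053, -0.0098, 0.152, 0, 0, 0], [0.0057, -0.0104, 0.161, 0, 0, 0]],
  ],
)

```text
clock: 52.28
tcp_pos: [0.4771, -0.3963, 0.0891]
orientation: [-0.0, -0.163, 0.987, 0.001]
wrist_force: [-0.2, -0.6, 0.6]
finger_gap: 0.0856
grip_force: 0.0
```

Call:
carry_out(
  increments=[
    [[0, 0, 0, 0, 0, 0], [0, 0, 0, 0, 0, 0], [0, 0, 0, 0, 0, 0], [0, 0, 0, 0, 0, 0], [0, 0, 0, 0, 0, 0]],
  ],
  jaw=1,
  squeeze=115,
)

```text
clock: 52.9
tcp_pos: [0.4782, -0.3972, 0.0916]
orientation: [0.001, -0.164, 0.987, -0.001]
wrist_force: [-1.1, 1.3, 5.7]
finger_gap: 0.0606
grip_force: 124.3
```

Call:
carry_out(
  increments=[
    [[0, 0, 0, 0, 0, 0], [0, 0, 0, 0, 0, 0], [0, 0, 0, 0, 0, 0]],
  ],
)

```text
clock: 53.28
tcp_pos: [0.4782, -0.3972, 0.0916]
orientation: [0.001, -0.164, 0.987, -0.001]
wrist_force: [-0.1, 0.8, 5.6]
finger_gap: 0.0608
grip_force: 124.3
```

```bash
python3 - <<'E'
from h import *
c=wrist(); np.savez("w13.npz",**c); z=c["z_map"]; v,u=np.mgrid[:400,:640]
p=np.stack([u,v,np.ones_like(u)],-1)@np.linalg.inv(c["intrinsics"]).T*z[...,None]; T=c["T_tool_cam"]; p=p@T[:3,:3].T+T[:3,3]
m=(z>0)&(abs(p[...,1])<.030)&(p[...,2]>-.03)&(p[...,2]<0)&(abs(p[...,0])<.04); q=p[m]; print("lid in tool",len(q),np.median(q,0).round(4),q.min(0).round(4),q.max(0).round(4))
E
python3 g.py 0.478,-0.395,0.25,108.8,.03
```

```text
lid in tool 19272 [ 0.0036 -0.     -0.0101] [-0.0323 -0.03   -0.0245] [ 0.0308  0.03   -0.    ]
t 53.33 tcp [ 0.4782 -0.3972  0.0916] yaw 108.82 gap 0.0605 grip 124.3 F [-0.8  1.4  5.2] q [-0.82  0.49 -0.09  0.99  0.   -1.15]
-> [0.478, -0.395, 0.25, 108.8, 0.03]
[[[-0.0, 0.0001, -0.0089, -0.0, 0.0, 0.0], [-0.0001, 0.0004, -0.033, -0.0, 0.0, 0.0], [-0.0003, 0.0008, -0.0684, -0.0001, 0.0, 0.0], [-0.0005, 0.0013, -0.1115, -0.0001, 0.0001, 0.0], [-0.0007, 0.0018, -0.1584, -0.0002, 0.0001, 0.0]]]
[[[-0.0002, 0.0007, -0.0469, -0.0, 0.0, 0.0], [-0.0004, 0.0012, -0.09, -0.0001, 0.0, 0.0001], [-0.0005, 0.0017, -0.1255, -0.0001, 0.0001, 0.0001], [-0.0006, 0.002, -0.1496, -0.0001, 0.0001, 0.0001], [-0.0006, 0.0021, -0.1585, -0.0001, 0.0001, 0.0001]]]
```

Call:
carry_out(
  increments=[
    [[0, 0, -0.0089, 0, 0, 0], [0, 0, -0.033, 0, 0, 0], [0, 0, -0.0684, 0, 0, 0], [0, 0, -0.1115, 0, 0, 0], [0, 0, -0.1584, 0, 0, 0]],
  ],
)

```text
clock: 53.95
tcp_pos: [0.4773, -0.3966, 0.1701]
orientation: [-0.0, -0.163, 0.987, 0.0]
wrist_force: [-0.6, 0.1, -2.0]
finger_gap: 0.0607
grip_force: 124.5
```

Call:
carry_out(
  increments=[
    [[0, 0, -0.0469, 0, 0, 0], [0, 0, -0.09, 0, 0, 0], [0, 0, -0.1255, 0, 0, 0], [0, 0, -0.1496, 0, 0, 0], [0, 0, -0.1585, 0, 0, 0]],
  ],
)

```text
clock: 54.58
tcp_pos: [0.4777, -0.3969, 0.2495]
orientation: [0.0, -0.163, 0.987, -0.0]
wrist_force: [0.6, 0.1, -3.0]
finger_gap: 0.0608
grip_force: 124.5
```

```bash
python3 g.py 0.5662,-0.0518,0.25,108.8,.035 0.5662,-0.0518,0.117,108.8,.03
```

```text
t 54.58 tcp [ 0.4777 -0.3969  0.2495] yaw 108.81 gap 0.0608 grip 124.5 F [ 0.6  0.1 -3. ] q [-0.82  0.4   0.18  1.34 -0.   -1.15]
-> [0.5662, -0.0518, 0.25, 108.8, 0.035]
[[[-0.005, 0.0076, -0.0, -0.0, 0.0, 0.0], [-0.019, 0.029, -0.0001, -0.0, 0.0, 0.0], [-0.0406, 0.062, -0.0001, -0.0, 0.0, 0.0], [-0.0684, 0.1046, -0.0002, -0.0, 0.0, 0.0], [-0.1012, 0.1546, -0.0004, -0.0, 0.0, 0.0]]]
[[[-0.0361, 0.0553, -0.0001, -0.0, 0.0, 0.0], [-0.0744, 0.1138, -0.0002, -0.0001, 0.0, 0.0], [-0.1134, 0.1733, -0.0004, -0.0001, 0.0, 0.0], [-0.1516, 0.2318, -0.0005, -0.0001, 0.0, 0.0], [-0.1878, 0.2871, -0.0006, -0.0001, 0.0, 0.0]]]
[[[-0.0327, 0.05, -0.0001, -0.0, 0.0, 0.0], [-0.0606, 0.0926, -0.0002, -0.0, 0.0, 0.0], [-0.0822, 0.1256, -0.0003, -0.0, 0.0001, 0.0], [-0.0962, 0.147, -0.0003, -0.0, 0.0001, 0.0], [-0.1012, 0.1546, -0.0003, -0.0, 0.0001, 0.0]]]
-> [0.5662, -0.0518, 0.117, 108.8, 0.03]
[[[-0.0, 0.0, 0.0074, -0.0, -0.0, 0.0], [-0.0, 0.0, 0.0277, -0.0, -0.0, 0.0], [-0.0, 0.0, 0.0575, -0.0, -0.0, 0.0], [-0.0, 0.0, 0.0936, -0.0, -0.0, 0.0], [-0.0, 0.0, 0.133, -0.0, -0.0, 0.0]]]
[[[-0.0, 0.0001, 0.0394, -0.0, -0.0, 0.0], [-0.0, 0.0001, 0.0755, -0.0, -0.0, 0.0], [-0.0, 0.0001, 0.1053, -0.0, -0.0, 0.0], [-0.0, 0.0001, 0.1255, -0.0, -0.0, 0.0], [-0.0, 0.0001, 0.133, -0.0, -0.0, 0.0]]]
```

Call:
carry_out(
  increments=[
    [[-0.005, 0.0076, 0, 0, 0, 0], [-0.019, 0.029, 0, 0, 0, 0], [-0.0406, 0.062, 0, 0, 0, 0], [-0.0684, 0.1046, 0, 0, 0, 0], [-0.1012, 0.1546, 0, 0, 0, 0]],
  ],
)

```text
clock: 55.2
tcp_pos: [0.5008, -0.305, 0.2486]
orientation: [0.0, -0.164, 0.987, 0.0]
wrist_force: [-0.1, -0.3, -2.9]
finger_gap: 0.0606
grip_force: 124.6
```

Call:
carry_out(
  increments=[
    [[-0.0361, 0.0553, 0, 0, 0, 0], [-0.0744, 0.1138, 0, 0, 0, 0], [-0.1134, 0.1733, 0, 0, 0, 0], [-0.1516, 0.2318, 0, 0, 0, 0], [-0.1878, 0.2871, 0, 0, 0, 0]],
  ],
)

```text
clock: 55.82
tcp_pos: [0.543, -0.138, 0.2489]
orientation: [0.0, -0.164, 0.986, 0.0]
wrist_force: [0.2, -0.6, -3.4]
finger_gap: 0.0604
grip_force: 124.6
```

Call:
carry_out(
  increments=[
    [[-0.0327, 0.05, 0, 0, 0, 0], [-0.0606, 0.0926, 0, 0, 0, 0], [-0.0822, 0.1256, 0, 0, 0, 0], [-0.0962, 0.147, 0, 0, 0, 0], [-0.1012, 0.1546, 0, 0, 0, 0]],
  ],
)

```text
clock: 56.45
tcp_pos: [0.5661, -0.0508, 0.2487]
orientation: [-0.0, -0.164, 0.986, -0.0]
wrist_force: [0.3, -1.1, -3.4]
finger_gap: 0.0607
grip_force: 124.6
```

Call:
carry_out(
  increments=[
    [[0, 0, 0, 0, 0, 0], [0, 0, 0, 0, 0, 0], [0, 0, 0, 0, 0, 0]],
  ],
)

```text
clock: 56.82
tcp_pos: [0.566, -0.0523, 0.2487]
orientation: [-0.0, -0.163, 0.987, -0.0]
wrist_force: [1.2, -0.2, -3.2]
finger_gap: 0.0606
grip_force: 124.6
```

```bash
python3 g.py 0.5665,-0.0518,0.117,108.8,.03
```

```text
t 56.83 tcp [ 0.566  -0.0523  0.2487] yaw 108.75 gap 0.0606 grip 124.6 F [ 1.2 -0.2 -3.2] q [-0.23  0.3   0.02  1.29 -0.   -0.56]
-> [0.5665, -0.0518, 0.117, 108.8, 0.03]
[[[-0.0, 0.0, 0.0074, -0.0, -0.0, -0.0], [-0.0001, 0.0001, 0.0274, -0.0, -0.0, -0.0], [-0.0003, 0.0002, 0.0569, -0.0, -0.0, -0.0], [-0.0005, 0.0003, 0.0927, -0.0, -0.0, -0.0], [-0.0007, 0.0004, 0.1317, -0.0, -0.0, -0.0001]]]
[[[-0.0001, 0.0001, 0.0389, -0.0, -0.0, 0.0], [-0.0003, 0.0002, 0.0747, -0.0, -0.0, -0.0], [-0.0005, 0.0002, 0.1042, -0.0, -0.0, -0.0], [-0.0006, 0.0003, 0.1243, -0.0, -0.0, -0.0], [-0.0006, 0.0003, 0.1316, -0.0, -0.0, -0.0]]]
```

Call:
carry_out(
  increments=[
    [[0, 0, 0.0074, 0, 0, 0], [-0.0001, 0.0001, 0.0274, 0, 0, 0], [-0.0003, 0.0002, 0.0569, 0, 0, 0], [-0.0005, 0.0003, 0.0927, 0, 0, 0], [-0.0007, 0.0004, 0.1317, 0, 0, 0]],
  ],
)

```text
clock: 57.45
tcp_pos: [0.566, -0.0512, 0.1812]
orientation: [-0.0, -0.164, 0.987, 0.0]
wrist_force: [0.0, 0.2, -3.1]
finger_gap: 0.0606
grip_force: 124.6
```

Call:
carry_out(
  increments=[
    [[-0.0001, 0.0001, 0.0389, 0, 0, 0], [-0.0003, 0.0002, 0.0747, 0, 0, 0], [-0.0005, 0.0002, 0.1042, 0, 0, 0], [-0.0006, 0.0003, 0.1243, 0, 0, 0], [-0.0006, 0.0003, 0.1316, 0, 0, 0]],
  ],
)

```text
clock: 58.08
tcp_pos: [0.5662, -0.051, 0.1163]
orientation: [-0.0, -0.163, 0.987, 0.0]
wrist_force: [0.4, 0.1, -1.6]
finger_gap: 0.0608
grip_force: 124.6
```

Call:
carry_out(
  increments=[
    [[0, 0, 0.001, 0, 0, 0], [0, 0, 0.002, 0, 0, 0], [0, 0, 0.003, 0, 0, 0], [0, 0, 0.004, 0, 0, 0], [0, 0, 0.005, 0, 0, 0]],
  ],
)

```text
clock: 58.7
tcp_pos: [0.5667, -0.0511, 0.1147]
orientation: [0.0, -0.163, 0.987, -0.0]
wrist_force: [-0.2, -0.3, -2.5]
finger_gap: 0.0605
grip_force: 124.6
```

Call:
carry_out(
  increments=[
    [[0, 0, 0.001, 0, 0, 0], [0, 0, 0.002, 0, 0, 0], [0, 0, 0.003, 0, 0, 0], [0, 0, 0.003, 0, 0, 0]],
  ],
)

```text
clock: 59.2
tcp_pos: [0.5668, -0.0511, 0.1136]
orientation: [0.0, -0.163, 0.987, -0.0]
wrist_force: [-1.0, 0.3, 2.6]
finger_gap: 0.0605
grip_force: 124.6
```

It is seated at the expected 0.1136. I'll release, rise and check.

Call:
carry_out(
  increments=[
    [[0, 0, 0, 0, 0, 0], [0, 0, 0, 0, 0, 0], [0, 0, 0, 0, 0, 0], [0, 0, 0, 0, 0, 0], [0, 0, 0, 0, 0, 0]],
  ],
  jaw=0,
)

```text
clock: 59.82
tcp_pos: [0.5666, -0.0511, 0.113]
orientation: [-0.0, -0.163, 0.987, -0.0]
wrist_force: [-0.1, 0.1, -0.4]
finger_gap: 0.0856
grip_force: 0.0
```

Call:
carry_out(
  increments=[
    [[0, 0, -0.01, 0, 0, 0], [0, 0, -0.04, 0, 0, 0], [0, 0, -0.1, 0, 0, 0], [0, 0, -0.18, 0, 0, 0], [0, 0, -0.26, 0, 0, 0]],
  ],
)

```text
clock: 60.45
tcp_pos: [0.5666, -0.0511, 0.2455]
orientation: [0.0, -0.163, 0.987, -0.0]
wrist_force: [-0.2, 0.1, 0.1]
finger_gap: 0.0853
grip_force: 0.0
```

Call:
carry_out(
  increments=[
    [[0, 0, -0.06, 0, 0, 0], [0, 0, -0.1, 0, 0, 0], [0, 0, -0.12, 0, 0, 0], [0, 0, -0.12, 0, 0, 0], [0, 0, -0.12, 0, 0, 0]],
  ],
)

```text
clock: 61.08
tcp_pos: [0.5662, -0.051, 0.3022]
orientation: [-0.001, -0.163, 0.987, 0.0]
wrist_force: [-0.1, 0.1, -0.6]
finger_gap: 0.0858
grip_force: 0.0
```

```bash
python3 - <<'E'
from h import *
c=wrist(); cv2.imwrite("pics/w14.png",c["frame"]); rings(c,(.566,-.051,1.9))
p=cloud(c)[c["z_map"]>0]
for nm,x,y,lo,hi in(("mill",.532,.048,.14,.19),("honey lid",.566,-.052,.113,.13),("spice",.6,-.151,.108,.13)):
    q=p[(np.hypot(p[:,0]-x,p[:,1]-y)<.045)&(p[:,2]>lo)&(p[:,2]<hi)]; print(nm,len(q),cv2.minEnclosingCircle(q[:,:2].astype(np.float32)),q[:,2].max(),np.median(q[:,2]))
E
python3 g.py
```

```text
rings [ 0.5662 -0.0513] 108.74 -284.04225116753815 [[0.5325, 0.0481], [0.5662, -0.0513], [0.5999, -0.1507]]
mill 3031 ((0.5316754579544067, 0.044159453362226486), 0.025118226185441017) 0.18483239779631677 0.16726281562472003
honey lid 3801 ((0.5673342943191528, -0.04991377145051956), 0.03206987306475639) 0.126664764845848 0.12347771712237904
spice 2074 ((0.5991808772087097, -0.15070319175720215), 0.023106640204787254) 0.12227885297684783 0.11967398994011591
t 61.12 tcp [ 0.5661 -0.051   0.302 ] yaw 108.81 gap 0.085 grip 0.0 F [-0.2 -0.1 -0.1] q [-0.23  0.29  0.15  1.42 -0.   -0.56]
```

View pics/w14.png

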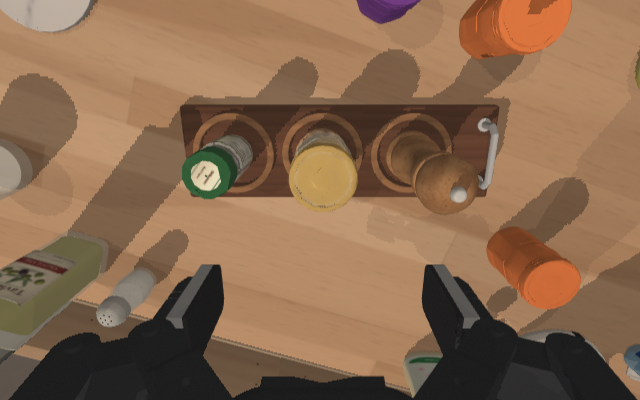

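All three stand upright in their wells: spice jar at (215,165), honey jar on its pad at (323,175), mill at (430,170). Each is within about 4 mm of its place.

```bash
python3 -c "
from h import *
print(env.hand_in())"
```

```text
the job is handed in; nothing more can be done
None
```

The job is handed in at about 61 s of the 136 s limit: the mill is in the handle well, the honey jar on its flat cork pad in the middle well, and the spice jar in the far well. All stood upright within about 4 mm of their places at the last look; the hand-in returned no verdict.

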